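Dispense two guide rollers from a rotary feeder

TASK

On the tape-machine repair bench, get exactly two guide rollers out of the rotary feeder: first tip its grey bin well forward by the handle, then turn the drum slowly (well under a turn a second) by the spokes of its hand wheel (top of the wheel towards the bin) so that the rollers drop into the open bin one at a time, and stop after the second, with the other two still in the feeder. Then push the bin back upright until it clicks fully shut with the two rollers inside, and let go; do not touch the rollers themselves, and leave the other things on the bench alone.

Things in the scene. Friction and masses are not known exactly. Their poses are not given: they have to be found in the camera images.
- drum_axis (a point): Middle of the drum, on its level axis (y), 200 mm up; fixed frame: x from the bin (front, robot side) to the back, z up. Drum radius 65, width 52 mm, 6 pockets 60 degrees apart in its rim, one roller each. Grey cheeks at y = +-54 mm rise 28 mm above the axis, from 55 mm before to 45 mm behind it. Behind, a sloping magazine ramp (to x = 140, z = 100 mm) feeds the rollers to the drum.
- chute (a point): Fixed: front lip of the aluminium chute, 120 mm in front of the drum axis and 50 mm below it, 63 mm wide. It slopes down from the drum to the bin's front panel. The shut bin's panel blocks it; the bin tipped forward catches what rolls off it.
- wheel (a point): Centre of the hand wheel on the drum's shaft, 85 mm to the -y side of drum_axis, same axes (does not turn). Hub radius 22 mm, 8 bare steel spokes of 10 mm diameter, 45 degrees apart, with round ends 90 mm from the axis; free space of 26 mm to the cheek. A spoke near the top can be pushed to -x with shut fingertips put behind it from above.
- drum (a joint): Turn of drum and wheel (rad), growing as the wheel's top goes to -x and the front down. Spokes stand at 180 + 45 k degrees above the front horizontal (90 = up, 180 = back) minus this. Starts at 0 to 0.5; stops at -0.1 and 7; stays where left (2.5 N at a spoke). A passing pocket takes roller1 at about 0.8, then each next after 1.05 more. They roll out at the front: roller1 at about 2.9, roller2 3.95, roller3 5.0.
- bin (a joint): Tilt of the bin (rad) about a level pivot at the bottom of its front panel: 0 shut and upright, 0.45 fully tipped forward (stop). A spring catch acts in the last 0.12 rad: about 5 N at the handle to leave or enter it; beyond that the bin moves easily (1 N) and stays where left. Clicked home it reads under 0.02.
- bin_handle (a point): Middle of the handle bar (steel, 8 mm diameter, 80 mm along y), moves with the bin; shut, it is 168 mm in front of the drum axis, 150 mm above the table. x to the back, z up along the panel. The gap to the panel behind is 38 mm, open above and below; the panel rises 27 mm above the bar. The bin's pivot is 130 mm below (-z) and 46 mm behind (+x) it.
- bin_in (a point): Centre of the bin's inner floor, moves with the bin; x to the back, y across, z up along the panel. Grey plastic bin, inside 74 mm deep (x), 92 mm wide (y); front panel 153 mm high inside, back wall 56 mm, sides 116 mm in front and 56 mm at the rear.
- roller1_center (a point): Centre of the first guide roller, at the lower end of the queue on the ramp, against the drum: steel cylinder 18 mm diameter, 40 mm long, 40 g, lying along the drum's axis (its own y).
- roller2_center (a point): Centre of the second roller in the queue; the same part.
- roller3_center (a point): Centre of the third roller in the queue; the same part. Must stay in the drum or on the ramp.
- roller4_center (a point): Centre of the last roller in the queue, uppermost on the ramp; the same part. Must stay in the drum or on the ramp.
- reel: Bystander: tape reel lying flat, 120 mm diameter, 18 mm high; origin at the centre of its underside.
- jar: Bystander: amber glass jar, 56 mm diameter, 70 mm high; origin at the centre of its underside.
- splicer: Bystander: aluminium splicing block, 50 x 140 x 20 mm with a short post to 32 mm; origin at the centre of its underside.
- screwdriver: Bystander: screwdriver lying flat, 180 mm long, handle to its -x; origin under its middle.

How it is judged:
By the outcome, as a careful person would: the job done as asked, in the order asked, and still so for the second after the job is handed in, with the robot touching nothing.
It also fails if it takes over 72 s, if anything falls off the work surface, if the arm or the gripper's body presses on something with over 40 N, if the wrist force passes 120 N, or if a joint passes its speed limit or range.

ROBOT

A 6-joint arm with a two-finger parallel gripper is mounted at the origin on the work surface. World frame = base frame: x ahead of the robot, y to its left, z up, the work surface at z = 0. Lengths are in m, angles in rad, forces in N, time in s.
With the tool pointing down it reaches from about 0.4 to 0.825 m from the base axis. Payload 7 kg.
Tool frame: the origin (TCP) lies midway between the tips of the shut fingers; the grasp point (between the pads) lies 19 mm behind it; y points along the fingers, z is the direction in which the jaws open and shut, and the axes are right-handed (so a half turn about y gives the same grasp; the last joint's range is limited). The gripper opens to 88 mm and grips with 3 to 60 N. Pads are 19 mm wide; open, the fingers measure 130 mm over their backs; the gripper's body (78 mm by 193 mm) begins 47 mm behind the grasp point.
Start: joints at [-1.02, 0.359, 0.012, 0, -1.224, -0.288], TCP at [0.175, -0.652, 0.227] pointing down, gripper open.
Joint ranges: [-3.07, 3.07], [-1.43, 2.12], [-1.02, 1.25], [-3.03, 1.67], [-3.05, -0], [-3.03, 3.03]. Speed limits (rad/s): [2.39, 2.39, 3.01, 3.14, 3.14, 3.14].

INTERFACE

Orientations are given as [roll, pitch, yaw] about the fixed x, y, z axes, in that order (R = Rz(yaw) Ry(pitch) Rx(roll)).
In Python, from station import arm gives the robot as it stands.
- The arm moves only by the tool move_arm, never from a script. Its argument "deltas" is a list of rows, each an object with "dp": the shift along the tool's x, y, z in mm, a list of three; "rotation": the turn, a rotation vector about the tool's x, y, z in degrees, a list of three. A call has 1 to 5 rows; each row shifts and turns the pose as measured when the row begins, along the tool's axes as they then stand; what a row does not reach is not made up. A row lasts 1/12 s, in which the tool goes at most 41.7 mm and 7.16 degrees, less where a joint would pass 70% of its speed; a pose out of reach is approached as far as the arm can. A call is refused whole if a number of a shift passes 41.7 or a number of a turn 7.16, either way. A call with a gripper value outside its range is refused whole. "jaw" is the closure in counts, from 0 (fully open) to 255 (shut), set as the call begins (left out, the last holds). The fingers move at their own pace and stop on an object; "squeeze" is the grip in N (left out, the last holds). Time passes only in rows, so rows that do not move let the fingers close. It gives the time, the measured TCP pose, the force and the opening at its end, in the units of the state.
- arm.get_state(): the state, without advancing time (a new reading comes with each control period).
- arm.grab_frame(name): name is "side" or "top" or "wrist"; returns a dict with "pixels" (480x640x3 uint8, red, green, blue), "z_map" (480x640 float32, m along the optical axis (not along the pixel's ray), 0 where there is no reading), "fx", "fy", "cx", "cy" (pixels), "k1" (the pictures are not rectified: a ray, as slopes to the right and down, at radius r is drawn at 1 + k1 r^2 times it, then the intrinsics apply), "cam_to_world" (4x4, takes a point from camera to world coordinates); the wrist camera has in their place "mount" (4x4, takes a point from camera to tool coordinates, whose origin is the TCP and whose axes are the tool frame's). Camera axes: x right, y down, z forward; pixel columns grow to the right and rows downward; lengths in m; the calibration is good to about 2 mm. A picture is of the moment at which its call begins: read the wrist's pose just before it.
- arm.job_done(): hands the job in, once; it reports no verdict.
The state is a dict: "t": time; "q": joint angles; "qd": joint speeds; "joint_efforts": joint torques, N m; "eef_pos": TCP position; "ee_rot": TCP orientation; "force": force on the tool from outside, world axes, zero at the start; "moment": the same for the moment, N m; "width": finger opening in m.
Only numpy, scipy, OpenCV 4.12 (cv2) and the standard library are available. Lean on these libraries where they do the work, as an engineer would, in place of code of your own. Each camera call takes 0.05 s, during which the arm holds its last target.

## Working session

There is one attempt and no reset: what is moved stays moved. The work goes in short steps, Python scripts to look and compute and a tool call to move; the robot and the scene stay as the last step left them, time stands still between calls to the robot, and variables do not carry over. Pictures are saved under pics/ and viewed, and the job is handed in when it is done.

Besides the shell and the picture viewer there is one more tool, called after "Request:" as name(argument=value, ...) on one line, values as JSON. move_arm: Moves the arm, as the interface text tells. Its arguments: {"type":"object","properties":{"deltas":{"type":"array","items":{"type":"object","properties":{"dp":{"type":"array","items":{"type":"number"}},"rotation":{"type":"array","items":{"type":"number"}}}}},"jaw":{"type":"number"},"squeeze":{"type":"number"}},"required":["deltas"]}

```bash
ls; mkdir -p pics; cat > h.py <<'E'
import numpy as np,cv2
from station import arm
def snap(n,f):
    s=arm.get_state(); d=arm.grab_frame(n)
    cv2.imwrite('pics/'+f+'.png',d['pixels'][:,:,::-1])
    np.savez('pics/'+f+'.npz',**d,state_pos=s['eef_pos'],state_rot=s['ee_rot']); return d
def world(d,u,v,z=None):
    u=np.atleast_1d(u).astype(float);v=np.atleast_1d(v).astype(float)
    K=np.array([[d['fx'],0,d['cx']],[0,d['fy'],d['cy']],[0,0,1]],float)
    p=cv2.undistortPoints(np.stack([u,v],1)[:,None],K,np.array([float(d['k1']),0,0,0]))[:,0]
    T=np.array(d['cam_to_world'])
    r=np.c_[p,np.ones(len(p))]@T[:3,:3].T
    if z is None:
        Z=np.array([d['z_map'][int(round(b)),int(round(a))] for a,b in zip(u,v)])
        return T[:3,3]+r*Z[:,None]
    return T[:3,3]+r*((z-T[2,3])/r[:,2])[:,None]
E
python3 - <<'E'
from h import *
for n in ['side','top','wrist']: d=snap(n,n+'0'); print(n,d.get('cam_to_world'),d['k1'],d['fx'])
print(arm.get_state())
E
```

```text
pics
side [[-0.99741361 -0.04372888  0.05704267  0.47789266]
 [-0.07167351  0.66457049 -0.74378019  1.21286198]
 [-0.00538421 -0.74594493 -0.66598586  1.27535553]
 [ 0.          0.          0.          1.        ]] 0.0008783583442022792 553.3604558994742
top [[-0.02144411 -0.99357224  0.11115018  0.38420784]
 [-0.99972167  0.02240385  0.00739271  0.00244964]
 [-0.00983538 -0.11096072 -0.99377612  1.81980252]
 [ 0.          0.          0.          1.        ]] 0.053250510426267654 610.7042316656734
wrist None -0.06299108481573981 391.9879872667414
{'t': 0.15, 'q': array([-1.01989691e+00,  3.59248915e-01,  1.12884860e-02, -2.16020372e-04,
       -1.22408497e+00, -2.88160798e-01]), 'qd': array([ 0.00011711, -0.00200434,  0.00232052,  0.00075265,  0.00154873,
       -0.00026542]), 'joint_efforts': array([ 3.97477406e-04, -5.83275282e+01,  2.93291259e+01,  7.00116992e+00,
        8.76103411e-03, -1.31863940e-04]), 'eef_pos': array([ 0.17522993, -0.65149697,  0.22583602]), 'ee_rot': array([-1.56954104e+00,  1.60273793e-04,  2.62665192e-01]), 'force': array([-0.88690582,  0.25026855, -0.58459556]), 'moment': array([-0.02751362,  0.02966207, -0.03169935]), 'width': 0.08744155513955472}
```

View pics/side0.png

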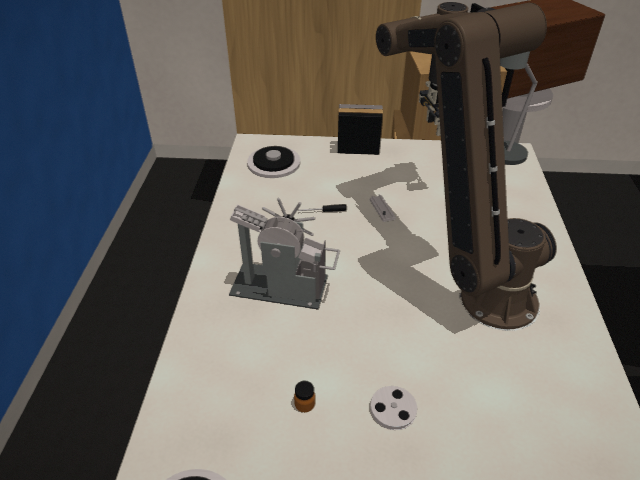

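View pics/top0.png

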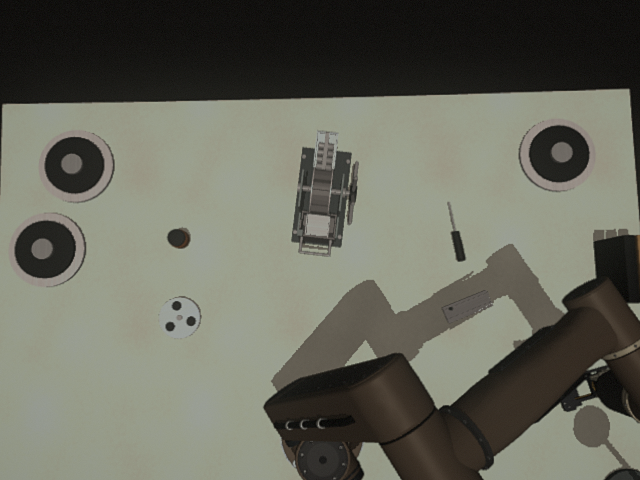

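```bash
python3 - <<'E'
import cv2
a=cv2.imread('pics/top0.png')[115:265,250:400]; cv2.imwrite('pics/topz.png',cv2.resize(a,(600,600),interpolation=cv2.INTER_CUBIC))
a=cv2.imread('pics/side0.png')[190:315,215:365]; cv2.imwrite('pics/sidez.png',cv2.resize(a,(720,600),interpolation=cv2.INTER_CUBIC))
E
```

```text
(no output)
```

View pics/topz.png

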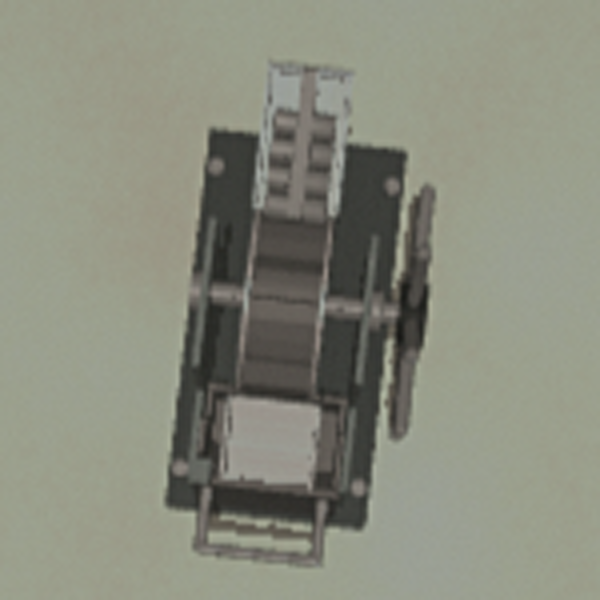

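View pics/sidez.png

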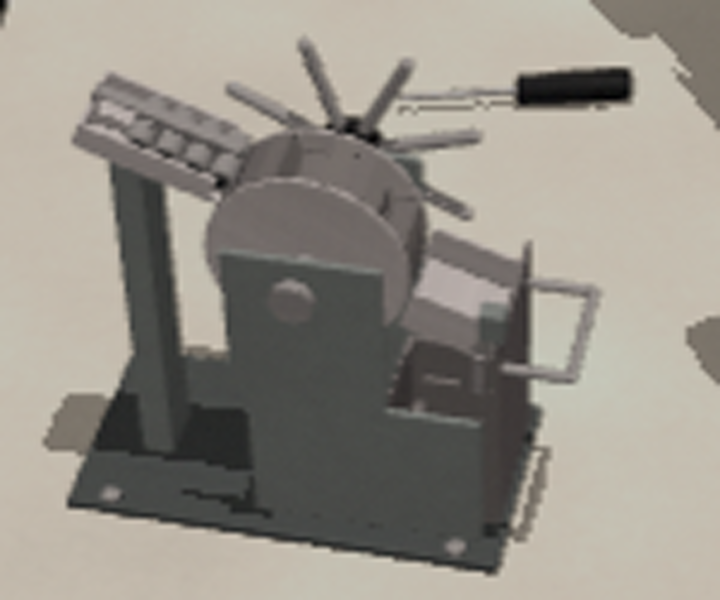

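```bash
python3 - <<'E'
from h import *
d=dict(np.load('pics/top0.npz'))
def t(n,x,y,z): 
    u=250+(x+.5)/4-.5; v=115+(y+.5)/4-.5; print(n,world(d,u,v,z).round(4),world(d,u,v).round(4))
t('hL',203,551,.150);t('hR',317,560,.150);t('hM',260,554,.15)
t('hubtop',414,290,.2); t('hubbot',410,342,.2);t('shaftL',195,293,.2)
t('cheekLt',211,222,.228);t('cheekLb',195,367,.228)
t('cheekRt',375,237,.228);t('cheekRb',361,381,.228)
t('spokeback',430,190,.2);t('spokefront',398,434,.2)
for n,x,y in [('bolt1',215,166),('bolt2',392,186),('bolt3',180,467),('bolt4',358,487)]: t(n,x,y,.012)
t('rampend L',268,64,.3);t('rampend R',352,70,.3)
t('chute',270,440,.15)
# cloud
v,u=np.mgrid[115:265,290:370]; P=world(d,u.ravel(),v.ravel()); P=P[d['z_map'][115:265,290:370].ravel()>0]
for zz in np.arange(0,.36,.02): 
    m=(P[:,2]>zz)&(P[:,2]<zz+.02); print(round(zz,2),m.sum(),P[m].min(0).round(3) if m.any() else '',P[m].max(0).round(3) if m.any() else '')
E
```

```text
hL [[0.5134 0.0466 0.15  ]] [[0.5134 0.0466 0.1505]]
hR [[ 0.5055 -0.0313  0.15  ]] [[ 0.5054 -0.0313  0.1515]]
hM [[0.5105 0.0076 0.15  ]] [[0.5098 0.0075 0.1583]]
hubtop [[ 0.6821 -0.0999  0.2   ]] [[ 0.6738 -0.0971  0.2454]]
hubbot [[ 0.6469 -0.0962  0.2   ]] [[ 0.6348 -0.0917  0.2747]]
shaftL [[0.6835 0.0473 0.2   ]] [[0.6805 0.0468 0.2166]]
cheekLt [[0.7258 0.035  0.228 ]] [[0.7262 0.035  0.2263]]
cheekLb [[0.629  0.0474 0.228 ]] [[0.6285 0.0474 0.2307]]
cheekRt [[ 0.7132 -0.0734  0.228 ]] [[ 0.7148 -0.0738  0.2198]]
cheekRb [[ 0.6171 -0.0616  0.228 ]] [[ 0.6168 -0.0615  0.2303]]
spokeback [[ 0.7502 -0.1126  0.2   ]] [[ 0.7408 -0.1097  0.2417]]
spokefront [[ 0.5849 -0.0865  0.2   ]] [[ 0.5809 -0.0847  0.2323]]
bolt1 [[0.815  0.0355 0.012 ]] [[0.8144 0.0354 0.0148]]
bolt2 [[ 0.7965 -0.0975  0.012 ]] [[ 0.7936 -0.0968  0.0245]]
bolt3 [[0.5872 0.0661 0.012 ]] [[0.5877 0.0663 0.0068]]
bolt4 [[ 0.5692 -0.066   0.012 ]] [[ 0.57   -0.0662  0.0044]]
rampend L [[ 0.8117 -0.0049  0.3   ]] [[ 0.8147 -0.0049  0.2893]]
rampend R [[ 0.8065 -0.0582  0.3   ]] [[ 0.8913 -0.0704 -0.0052]]
chute [
[... 193 characters left out ...]
 0.045 0.059]
0.06 77 [ 0.545 -0.063  0.061] [0.682 0.052 0.079]
0.08 62 [ 0.545 -0.069  0.08 ] [0.703 0.047 0.1  ]
0.1 116 [ 0.545 -0.068  0.101] [0.715 0.056 0.119]
0.12 69 [ 0.545 -0.098  0.121] [0.718 0.053 0.14 ]
0.14 446 [ 0.502 -0.098  0.14 ] [0.722 0.052 0.16 ]
0.16 346 [ 0.509 -0.106  0.16 ] [0.748 0.046 0.18 ]
0.18 105 [ 0.548 -0.102  0.18 ] [0.729 0.054 0.2  ]
0.2 374 [ 0.555 -0.107  0.2  ] [0.736 0.053 0.22 ]
0.22 389 [ 0.581 -0.113  0.22 ] [0.742 0.049 0.24 ]
0.24 681 [ 0.621 -0.112  0.24 ] [0.792 0.017 0.26 ]
0.26 762 [ 0.622 -0.104  0.26 ] [0.818 0.016 0.28 ]
0.28 167 [ 0.621 -0.105  0.28 ] [0.815 0.    0.299]
0.3 4 [ 0.802 -0.036  0.3  ] [ 0.805 -0.031  0.301]
0.32 0  
0.34 0
```

```bash
cat >> h.py <<'E'
from scipy.spatial.transform import Rotation as Ro
YAW=-0.13; D=np.array([.6763,-.0138,.2]); F=Ro.from_euler('z',YAW).as_matrix()
def loc(p): return (np.asarray(p)-D)@F
def glob(p): return D+np.asarray(p)@F.T
def rowsto(lp,tilt=0,pose=None):
    """dp (mm) and rotvec (deg) in tool axes, to local (mm) lp, tilt deg forward"""
    s=arm.get_state(); p,e=s['eef_pos'],s['ee_rot']
    R=Ro.from_euler('xyz',e); T=Ro.from_euler('z',YAW)*Ro.from_euler('y',-tilt,degrees=True)*Ro.from_euler('x',-90,degrees=True)
    dp=R.inv().apply(glob(np.array(lp)/1000)-p)*1000; rv=(R.inv()*T).as_rotvec(degrees=True)
    print('t',round(s['t'],2),'loc',(loc(p)*1000).round(1),'F',s['force'].round(1),'dp',dp.round(1),'rot',rv.round(2),'w',round(s['width'],3))
def rayplane(d,u,v,ly):
    a=world(d,u,v,.5);b=world(d,u,v,0.); a=(a-D)@F;b=(b-D)@F
    t=(ly-a[:,1])/(b[:,1]-a[:,1]); return (a+t[:,None]*(b-a))*1000
E
python3 - <<'E'
from h import *
d=dict(np.load('pics/side0.npz'))
for x,y in [(305,45),(405,65),(475,135),(465,212),(232,88),(355,130)]:
    u=215+(x+.5)/4.8-.5; v=190+(y+.5)/4.8-.5
    p=rayplane(d,u,v,-.085)[0]; print(x,y,p.round(1),np.hypot(p[0],p[2]).round(1),'ang above front',np.degrees(np.arctan2(p[2],-p[0])).round(1))
for n,x,y in [('shaft end near',292,300)]:
    pass
rowsto([-147,0,60])
E
```

```text
305 45 [ 23.8 -85.   78.8] 82.4 ang above front 106.8
405 65 [-39.8 -85.   72.6] 82.8 ang above front 61.3
475 135 [-83.8 -85.   23.8] 87.1 ang above front 15.8
465 212 [-76.7 -85.  -41.2] 87.1 ang above front -28.2
232 88 [ 73.8 -85.   37.5] 82.8 ang above front 153.1
355 130 [ -5.7 -85.   15.7] 16.7 ang above front 69.9
t 0.15 loc [-414.2 -697.3   25.8] F [-0.9  0.3 -0.6] dp [513.6 -33.6 542. ] rot [-7.00e-02  2.25e+01 -2.00e-02] w 0.087
```

Request:
move_arm(deltas=[{"dp":[28,-4,29],"rotation":[0,0,0]},{"dp":[28,-4,29],"rotation":[0,0,0]},{"dp":[28,-4,29],"rotation":[0,0,0]},{"dp":[28,-4,29],"rotation":[0,0,0]},{"dp":[28,-4,29],"rotation":[0,0,0]}], jaw=255, squeeze=20)

```text
t: 0.57
eef_pos: [0.271, -0.4737, 0.2399]
ee_rot: [-1.561, 0.005, 0.252]
force: [2.0, -0.2, 0.2]
width: 0.0598
```

Request:
move_arm(deltas=[{"dp":[28,-4,29],"rotation":[0,0,0]},{"dp":[28,-4,29],"rotation":[0,0,0]},{"dp":[28,-4,29],"rotation":[0,0,0]},{"dp":[28,-4,29],"rotation":[0,0,0]},{"dp":[28,0,29],"rotation":[0,0,0]}])

```text
t: 0.98
eef_pos: [0.3711, -0.2916, 0.2574]
ee_rot: [-1.561, 0.004, 0.251]
force: [1.2, -0.1, -0.1]
width: 0.0266
```

```bash
python3 -c "
from h import *
rowsto([-147,0,60])"
```

```text
t 0.98 loc [-266.6 -315.    57.4] F [ 1.2 -0.1 -0.1] dp [228.1  -1.  248. ] rot [-0.52 21.82 -0.33] w 0.027
```

Request:
move_arm(deltas=[{"dp":[25,0,32],"rotation":[0,5.5,0]},{"dp":[22,0,34],"rotation":[0,5.5,0]},{"dp":[18,0,36],"rotation":[0,5.5,0]},{"dp":[15,0,37],"rotation":[0,5.5,0]},{"dp":[12,0,37],"rotation":[0,0,0]}])

```text
t: 1.4
eef_pos: [0.4508, -0.1068, 0.2596]
ee_rot: [-1.562, 0.004, -0.136]
force: [1.8, -0.5, 0.2]
width: 0.0007
```

```bash
python3 -c "
from h import *
rowsto([-147,0,60])"
```

```text
t 1.4 loc [-211.5 -121.5   59.6] F [ 1.8 -0.5  0.2] dp [ 63.8   0.4 121.9] rot [-0.49 -0.35 -0.25] w 0.001
```

Request:
move_arm(deltas=[{"dp":[16,0,30],"rotation":[-0.5,-0.3,-0.2]},{"dp":[16,0,30],"rotation":[0,0,0]},{"dp":[16,0,28],"rotation":[0,0,0]},{"dp":[10,0,16],"rotation":[0,0,0]},{"dp":[0,0,0],"rotation":[0,0,0]}])

```text
t: 1.82
eef_pos: [0.5258, 0.0007, 0.26]
ee_rot: [-1.57, -0.001, -0.125]
force: [0.5, -0.9, -0.1]
width: 0.0008
```

```bash
python3 -c "
from h import *
rowsto([-147,0,-62])
d=snap('wrist','w1');snap('top','t1');print(d['mount'])
a=cv2.imread('pics/t1.png')[115:265,250:400]; cv2.imwrite('pics/t1z.png',cv2.resize(a,(600,600),interpolation=cv2.INTER_CUBIC))"
```

```text
t 1.82 loc [-151.1   -5.1   60. ] F [ 0.5 -0.9 -0.1] dp [  4.  122.1   5. ] rot [-0.06  0.3   0.07] w 0.001
[[ 7.06632209e-04  9.65547743e-01  2.60225011e-01 -6.96065425e-02]
 [ 4.21992395e-04 -2.60225341e-01  9.65547821e-01 -1.59008317e-01]
 [ 9.99999661e-01 -5.72474214e-04 -5.91337412e-04 -4.45703611e-04]
 [ 0.00000000e+00  0.00000000e+00  0.00000000e+00  1.00000000e+00]]
```

View pics/w1.png

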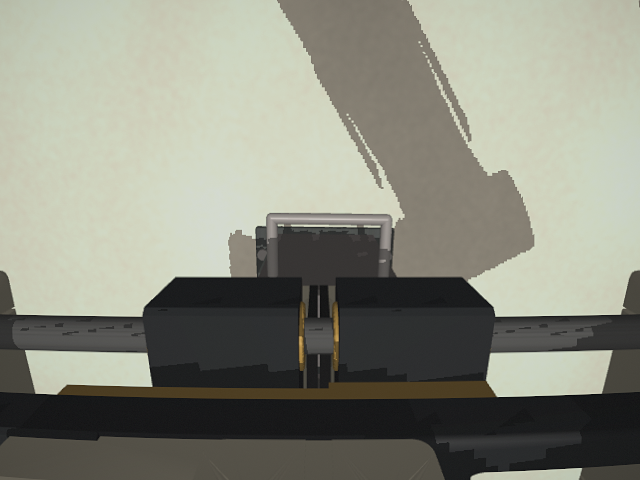

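View pics/t1z.png

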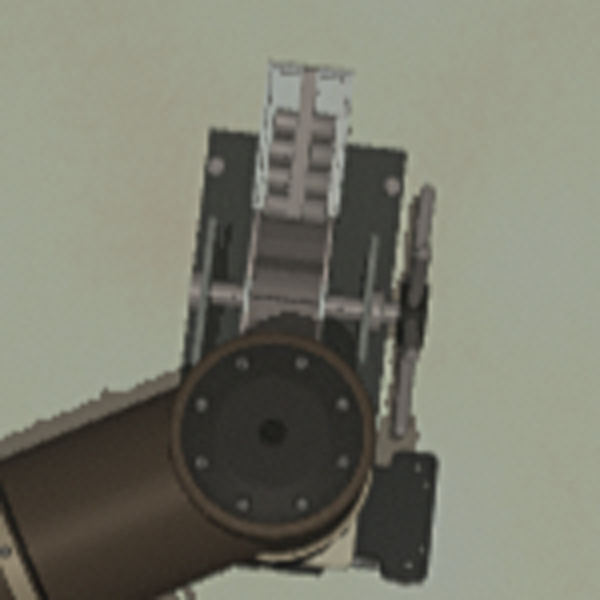

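```bash
python3 -c "
from h import *
d=dict(np.load('pics/w1.npz'));z=d['z_map'];M=d['mount']
for v in (270,282,292,299,310,320,340,360,380):
  for u in (160,200,250,290,300,307,312,320,326,332,350,400,450,480):
    K=np.array([[d['fx'],0,d['cx']],[0,d['fy'],d['cy']],[0,0,1.]])
    p=cv2.undistortPoints(np.array([[[u,v]]],float),K,np.array([float(d['k1']),0,0,0]))[0,0]
    q=M[:3,:3]@(np.r_[p,1]*z[v,u])+M[:3,3]; print(u,v,(q*1000).round(0).astype(int),end=' ')
  print()
a=cv2.imread('pics/w1.png')[260:400,220:420]; cv2.imwrite('pics/w1z.png',cv2.resize(a,(800,560)))"
```

```text
160 270 [  72  259 -181] 200 270 [  72  260 -135] 250 270 [ 72 258 -78] 290 270 [ 25 121 -22] 300 270 [ 25 121 -14] 307 270 [ 25 122  -9] 312 270 [ 26 123  -5] 320 270 [ 26 122   1] 326 270 [ 25 122   5] 332 270 [ 26 123  10] 350 270 [ 26 122  23] 400 270 [ 72 259  91] 450 270 [ 73 261 149] 480 270 [ 72 259 183] 
160 282 [  86  258 -182] 200 282 [-38 -75 -28] 250 282 [-38 -75 -16] 290 282 [-38 -75  -7] 300 282 [-38 -75  -5] 307 282 [25 96 -8] 312 282 [26 97 -5] 320 282 [26 96  1] 326 282 [26 96  5] 332 282 [26 97  9] 350 282 [-38 -75   7] 400 282 [-38 -75  18] 450 282 [-39 -76  29] 480 282 [ 87 259 185] 
160 292 [-38 -81 -34] 200 292 [-38 -81 -26] 250 292 [-38 -81 -15] 290 292 [-38 -81  -7] 300 292 [-38 -80  -4] 307 292 [-11 -13  -5] 312 292 [-9 -9 -3] 320 292 [-9 -9  0] 326 292 [-9 -8  3] 332 292 [-11 -13   5] 350 292 [-39 -82   6] 400 292 [-38 -81  17] 450 292 [-39 -83  27] 480 292 [ 99 259 186] 
160 299 [-39 -86 -32] 200 299 [-38 -85 -25] 250 299 [-38 -85 -14] 290 299 [-39 -85  -6] 300 299 [-36 -79  -5] 307 299 [-11 -19  -5] 312 299 [ -9 -16  -3] 320 299 [ -9 -15   0] 326 299 [ -9
[... 967 characters left out ...]
40 [-32 -90   6] 400 340 [-32 -91  15] 450 340 [-32 -90  25] 480 340 [-32 -90  31] 
160 360 [-28 -91 -32] 200 360 [-28 -91 -24] 250 360 [-28 -91 -14] 290 360 [-27 -90  -6] 300 360 [-26 -87  -4] 307 360 [ -1 -47  -4] 312 360 [ -1 -47  -3] 320 360 [ -2 -48   0] 326 360 [ -1 -46   2] 332 360 [ -6 -55   4] 350 360 [-27 -90   6] 400 360 [-28 -91  16] 450 360 [-27 -90  26] 480 360 [-27 -90  32] 
160 380 [-23 -91 -32] 200 380 [-23 -90 -24] 250 380 [-23 -91 -14] 290 380 [-24 -91  -6] 300 380 [-19 -85  -5] 307 380 [  6 -47  -4] 312 380 [  6 -47  -3] 320 380 [  6 -47   0] 326 380 [  7 -47   2] 332 380 [  0 -57   4] 350 380 [-23 -90   6] 400 380 [-23 -90  16] 450 380 [-23 -91  26] 480 380 [-22 -90  33]
```

View pics/w1z.png

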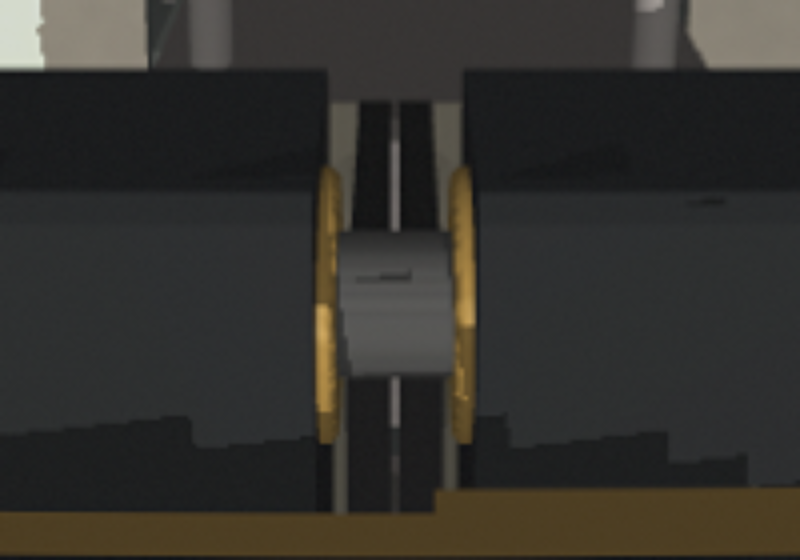

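Request:
move_arm(deltas=[{"dp":[4,20,5],"rotation":[0,0.3,0]},{"dp":[0,30,0],"rotation":[0,0,0]},{"dp":[0,32,0],"rotation":[0,0,0]},{"dp":[0,25,0],"rotation":[0,0,0]},{"dp":[0,12,0],"rotation":[0,0,0]}])

```text
t: 2.33
eef_pos: [0.529, -0.0013, 0.1421]
ee_rot: [-1.566, -0.009, -0.136]
force: [-0.4, -0.5, -0.1]
width: 0.0007
```

```bash
python3 -c "
from h import *
rowsto([-147,0,-62])
snap('wrist','w2')"
```

```text
t 2.33 loc [-147.7   -6.7  -57.9] F [-0.4 -0.5 -0.1] dp [0.6 4.1 6.7] rot [-0.25 -0.32  0.53] w 0.001
```

View pics/w2.png

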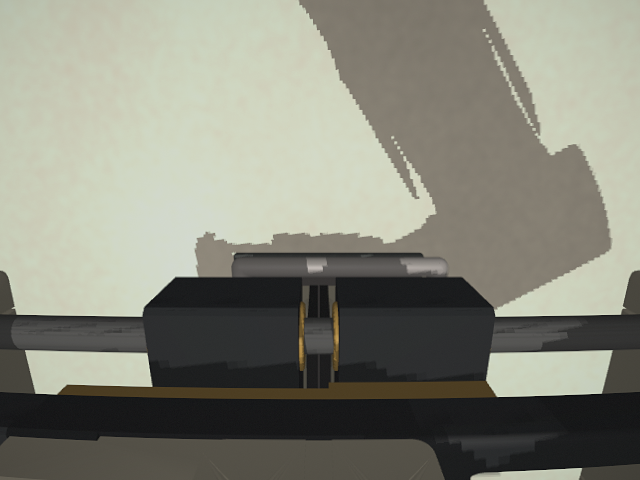

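Request:
move_arm(deltas=[{"dp":[-7,2,6],"rotation":[0,0,0]},{"dp":[-11,3,0],"rotation":[0,0,-5]},{"dp":[-11,3,0],"rotation":[0,0,-5]},{"dp":[-11,3,0],"rotation":[0,0,-5]}])

```text
t: 2.72
eef_pos: [0.4973, 0.009, 0.1295]
ee_rot: [-1.564, -0.271, -0.144]
force: [3.2, -4.6, 1.6]
width: 0.0004
```

```bash
cat >> h.py <<'E'
def bint(a,off=(14,-12)):
    x,z=-46+off[0],130+off[1]; c,s=np.cos(a),np.sin(a)
    return [-122+x*c-z*s,0,-180+z*c+x*s]
E
python3 -c "
from h import *
print(arm.get_state()['ee_rot'])
for a in (.2,.3,.45): print(a,bint(a)); rowsto(bint(a),np.degrees(a))"
```

```text
[-1.5641618  -0.27100689 -0.14427972]
0.2 [np.float64(-176.80511152473696), 0, np.float64(-70.70956240017546)]
t 2.72 loc [-180.5   -0.6  -70.5] F [ 3.2 -4.6  1.6] dp [3.5 1.2 0.6] rot [-0.19 -0.78  4.07] w 0.0
0.3 [np.float64(-187.44215203805746), 0, np.float64(-76.72694089634136)]
t 2.72 loc [-180.5   -0.6  -70.5] F [ 3.2 -4.6  1.6] dp [-8.4  4.1  0.5] rot [-0.15 -0.79 -1.66] w 0.0
0.45 [np.float64(-202.14024030041082), 0, np.float64(-87.6661390139435)]
t 2.72 loc [-180.5   -0.6  -70.5] F [ 3.2 -4.6  1.6] dp [-25.5  10.7   0.2] rot [ -0.09  -0.8  -10.25] w 0.0
```

Request:
move_arm(deltas=[{"dp":[-12,4,0],"rotation":[0,-0.8,-4]},{"dp":[-11,4,0],"rotation":[0,0,-4]},{"dp":[-6,2,0],"rotation":[0,0,-2]},{"dp":[-3,1,0],"rotation":[0,0,0]}])

```text
t: 3.05
eef_pos: [0.497, 0.0136, 0.1519]
ee_rot: [-1.545, -0.405, -0.14]
force: [-0.3, -0.5, 0.0]
width: 0.0004
```

```bash
python3 -c "
from h import *
for a in (.45,): print(a,bint(a)); rowsto(bint(a),np.degrees(a))
d=snap('side','s2')
a=cv2.imread('pics/s2.png')[190:315,215:365]; cv2.imwrite('pics/s2z.png',cv2.resize(a,(720,600),interpolation=cv2.INTER_CUBIC))"
```

```text
0.45 [np.float64(-202.14024030041082), 0, np.float64(-87.6661390139435)]
t 3.05 loc [-181.4    3.9  -48.1] F [-0.3 -0.5  0. ] dp [-34.6  28.1  -4.9] rot [-1.24 -0.57 -2.57] w 0.0
```

View pics/s2z.png

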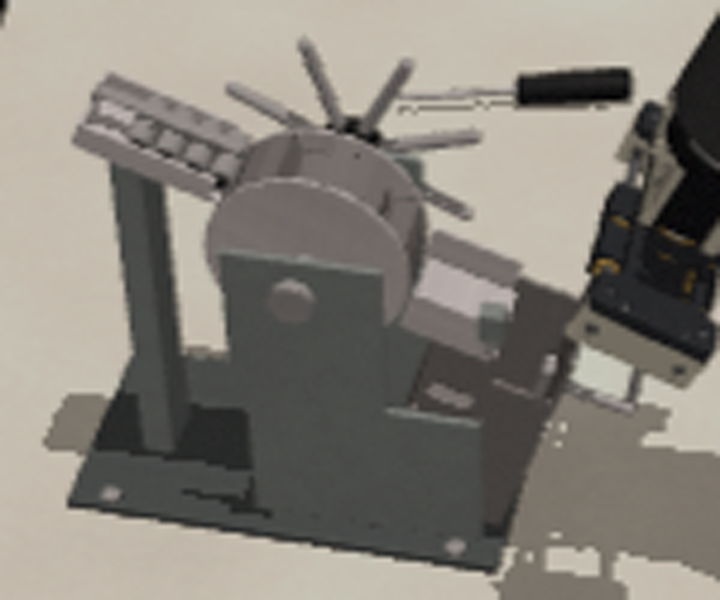

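```bash
python3 -c "
from h import *
print(arm.get_state()['q'].round(3))
# bar location in side image: outer ends
d=dict(np.load('pics/s2.npz'))
for x,y in [(632,405),(640,370)]:
    u=215+(x+.5)/4.8-.5; v=190+(y+.5)/4.8-.5
    print(rayplane(d,u,v,.038))
for x,y in [(520,280)]:
    u=215+(x+.5)/4.8-.5; v=190+(y+.5)/4.8-.5
    print(rayplane(d,u,v,-.038))
"
```

```text
[ 0.528 -0.099 -1.016  0.637 -0.385 -2.797]
[[-206.82217669   38.          -72.06180305]]
[[-210.73578866   38.          -41.54478264]]
[[-122.07465706  -38.          -50.91183568]]
```

Request:
move_arm(deltas=[{"dp":[-8,0,-2],"rotation":[-1,0,4]},{"dp":[0,0,-2],"rotation":[0,0,4]},{"dp":[0,0,0],"rotation":[0,0,1]}])

```text
t: 3.35
eef_pos: [0.4799, 0.0069, 0.1434]
ee_rot: [-1.568, -0.232, -0.134]
force: [1.5, 0.9, 1.1]
width: 0.0005
```

```bash
python3 -c "
from h import *
print(arm.get_state()['q'].round(3))
rowsto([-191,0,-82],13)
"
```

```text
[ 0.537 -0.031 -0.798  0.241 -0.633 -2.425]
t 3.35 loc [-197.4   -4.9  -56.6] F [1.5 0.9 1.1] dp [ 0.4 26.2  4.8] rot [-0.09 -0.22  0.32] w 0.0
```

Request:
move_arm(deltas=[{"dp":[5,0,4],"rotation":[0,0,0]},{"dp":[0,12,0],"rotation":[0,0,0]},{"dp":[0,13,0],"rotation":[0,0,0]}])

```text
t: 3.6
eef_pos: [0.4902, 0.01, 0.1187]
ee_rot: [-1.567, -0.226, -0.136]
force: [-0.1, -0.4, -1.3]
width: 0.0009
```

```bash
python3 -c "
from h import *
print(arm.get_state()['q'].round(3))
rowsto([-202,0,-90],13)
d=snap('side','s3')
a=cv2.imread('pics/s3.png')[190:315,215:365]; cv2.imwrite('pics/s3z.png',cv2.resize(a,(720,600),interpolation=cv2.INTER_CUBIC))"
```

```text
[ 0.524  0.027 -0.814  0.256 -0.563 -2.436]
t 3.6 loc [-187.6   -0.5  -81.3] F [-0.1 -0.4 -1.3] dp [-16.    5.2   0.4] rot [-0.11 -0.36 -0.03] w 0.001
```

View pics/s3z.png

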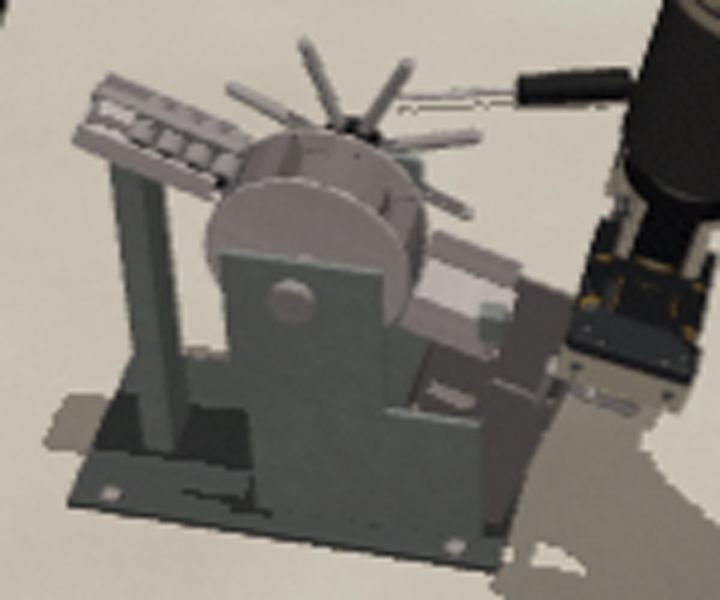

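Request:
move_arm(deltas=[{"dp":[-6,2,0],"rotation":[0,-0.3,0]},{"dp":[-6,2,0],"rotation":[0,0,0]},{"dp":[-6,2,0],"rotation":[0,0,0]},{"dp":[-3,1,0],"rotation":[0,0,0]}])

```text
t: 3.98
eef_pos: [0.4754, 0.0123, 0.107]
ee_rot: [-1.573, -0.232, -0.126]
force: [29.2, -21.3, -5.2]
width: 0.0004
```

```bash
python3 -c "
from h import *
print(arm.get_state()['q'].round(3))
rowsto([-206,0,-92],13)
d=snap('side','s4')
a=cv2.imread('pics/s4.png')[190:315,215:365]; cv2.imwrite('pics/s4z.png',cv2.resize(a,(720,600),interpolation=cv2.INTER_CUBIC))"
```

```text
[ 0.551  0.015 -0.877  0.298 -0.517 -2.495]
t 3.98 loc [-2.026e+02 -2.000e-01 -9.300e+01] F [ 29.2 -21.3  -5.2] dp [-3.1 -1.7  0.2] rot [0.05 0.24 0.29] w 0.0
```

View pics/s4z.png

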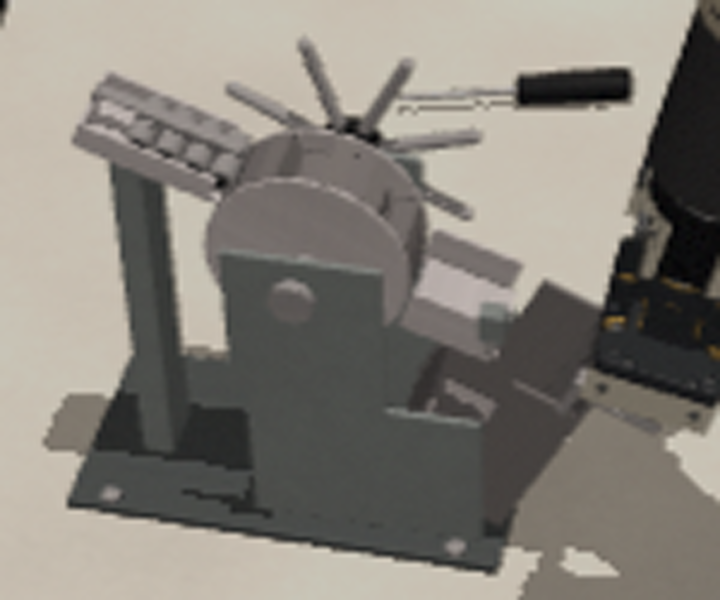

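Request:
move_arm(deltas=[{"dp":[3,0,0],"rotation":[0,0,0]},{"dp":[0,-15,0],"rotation":[0,0,0]},{"dp":[0,-30,0],"rotation":[0,0,0]},{"dp":[0,-40,0],"rotation":[0,0,0]},{"dp":[0,-40,0],"rotation":[0,0,4]}])

```text
t: 4.45
eef_pos: [0.4392, 0.0102, 0.223]
ee_rot: [-1.584, -0.151, -0.127]
force: [1.3, -1.3, -1.3]
width: 0.0004
```

```bash
python3 -c "
from h import *
print(arm.get_state()['q'].round(3))
rowsto([30,-90,120],0)
d=snap('side','s5')
a=cv2.imread('pics/s5.png')[190:315,215:365]; cv2.imwrite('pics/s5z.png',cv2.resize(a,(720,600),interpolation=cv2.INTER_CUBIC))"
```

```text
[ 0.576 -0.144 -0.637  0.129 -0.975 -2.341]
t 4.45 loc [-238.2   -7.    23. ] F [ 1.3 -1.3 -1.3] dp [279.4 -54.6 -84.7] rot [0.73 0.14 8.63] w 0.0
```

View pics/s5z.png

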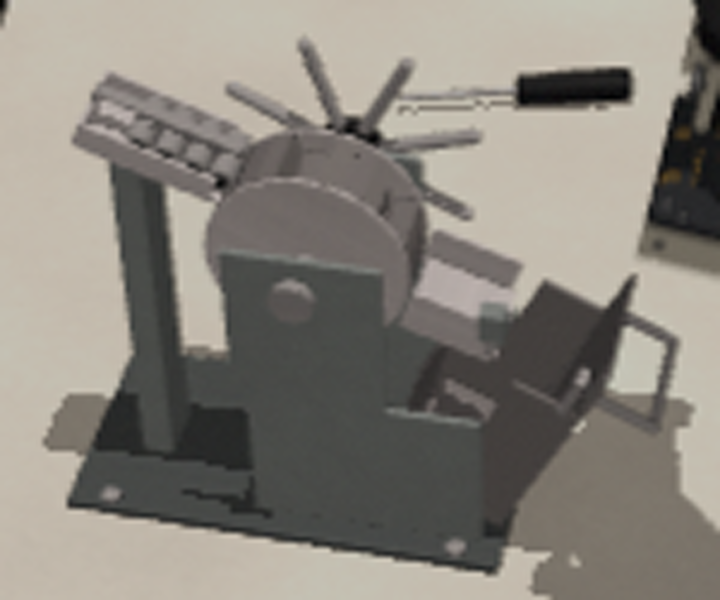

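Request:
move_arm(deltas=[{"dp":[25,-22,-8],"rotation":[0.7,0,4.3]},{"dp":[28,-20,-8],"rotation":[0,0,4.3]},{"dp":[30,-20,-8],"rotation":[0,0,0]},{"dp":[32,-15,-10],"rotation":[0,0,0]},{"dp":[34,-12,-10],"rotation":[0,0,0]}])

```text
t: 4.92
eef_pos: [0.5579, -0.053, 0.3153]
ee_rot: [-1.58, 0.035, -0.112]
force: [-0.1, 1.3, -0.2]
width: 0.0005
```

```bash
python3 -c "
from h import *
rowsto([48,-86,120],0)"
```

```text
t 4.92 loc [-112.3  -54.2  115.3] F [-0.1  1.3 -0.2] dp [159.5  -9.9 -34.8] rot [ 0.56  1.07 -1.99] w 0.0
```

Request:
move_arm(deltas=[{"dp":[34,-3,-8],"rotation":[0.5,1,-1]},{"dp":[36,-2,-8],"rotation":[0,0,0]},{"dp":[36,-2,-8],"rotation":[0,0,0]},{"dp":[34,-2,-8],"rotation":[0,0,0]},{"dp":[10,0,-2],"rotation":[0,0,0]}])

```text
t: 5.33
eef_pos: [0.708, -0.1097, 0.3227]
ee_rot: [-1.573, 0.017, -0.132]
force: [-0.4, 0.6, -1.1]
width: 0.0005
```

```bash
python3 -c "
from h import *
rowsto([46,-86,60],0)
d=snap('side','s6')
a=cv2.imread('pics/s6.png')[170:295,215:365]; cv2.imwrite('pics/s6z.png',cv2.resize(a,(720,600),interpolation=cv2.INTER_CUBIC))"
```

```text
t 5.33 loc [ 43.9 -91.  122.7] F [-0.4  0.6 -1.1] dp [ 3.2 62.7  5.2] rot [ 0.15 -0.11 -0.98] w 0.0
```

View pics/s6z.png

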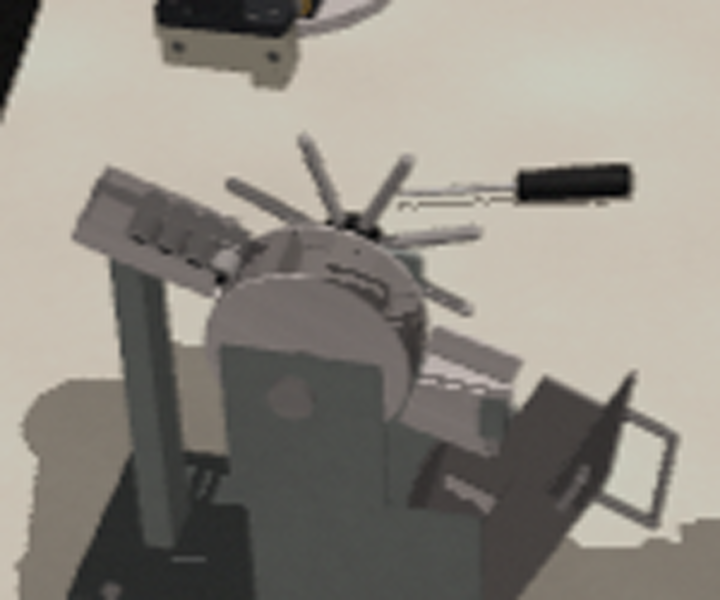

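Request:
move_arm(deltas=[{"dp":[3,15,5],"rotation":[0,0,-0.9]},{"dp":[0,20,0],"rotation":[0,0,0]},{"dp":[0,18,0],"rotation":[0,0,0]},{"dp":[0,8,0],"rotation":[0,0,0]}])

```text
t: 5.72
eef_pos: [0.71, -0.1048, 0.2585]
ee_rot: [-1.575, 0.004, -0.135]
force: [-0.9, 0.1, -1.5]
width: 0.0004
```

```bash
cat >> h.py <<'E'
def tipat(th):
    t=np.radians(th)
    if th>=90: return [-85*np.cos(t)+14.5,-86,60]
    z=60-25*(90-th)/65
    return [-z/np.tan(t)+5/np.sin(t)+9.5,-86,z]
E
python3 -c "
from h import *
rowsto(tipat(107),0)
L=[tipat(t) for t in range(107,24,-6)]
print(np.round(L,1)); print(np.diff(L,axis=0).round(1))
"
```

```text
t 5.72 loc [ 45.3 -85.9  58.5] F [-0.9  0.1 -1.5] dp [-5.9 -1.5 -0.1] rot [ 0.23 -0.28 -0.21] w 0.0
[[ 39.4 -86.   60. ]
 [ 30.7 -86.   60. ]
 [ 21.9 -86.   60. ]
 [ 13.5 -86.   59.6]
 [  7.5 -86.   57.3]
 [  1.9 -86.   55. ]
 [ -3.4 -86.   52.7]
 [ -8.5 -86.   50.4]
 [-13.6 -86.   48.1]
 [-18.7 -86.   45.8]
 [-24.2 -86.   43.5]
 [-30.2 -86.   41.2]
 [-37.3 -86.   38.8]
 [-46.1 -86.   36.5]]
[[-8.6  0.   0. ]
 [-8.8  0.   0. ]
 [-8.4  0.  -0.4]
 [-6.   0.  -2.3]
 [-5.6  0.  -2.3]
 [-5.3  0.  -2.3]
 [-5.1  0.  -2.3]
 [-5.1  0.  -2.3]
 [-5.2  0.  -2.3]
 [-5.5  0.  -2.3]
 [-6.   0.  -2.3]
 [-7.   0.  -2.3]
 [-8.8  0.  -2.3]]
```

Start the push: 5 rows to about θ=83.

Request:
move_arm(deltas=[{"dp":[-7,0,0],"rotation":[0,0,0]},{"dp":[-8,0,0],"rotation":[0,0,0]},{"dp":[-8,0,0],"rotation":[0,0,0]},{"dp":[-8,0.5,0],"rotation":[0,0,0]},{"dp":[-6,2,0],"rotation":[0,0,0]}])

```text
t: 6.13
eef_pos: [0.6711, -0.0989, 0.2586]
ee_rot: [-1.576, -0.001, -0.134]
force: [2.8, -0.5, 2.2]
width: 0.0002
```

```bash
python3 -c "
from h import *
rowsto(tipat(55),0)
d=snap('side','s7')
a=cv2.imread('pics/s7.png')[170:295,215:365]; cv2.imwrite('pics/s7z.png',cv2.resize(a,(720,600),interpolation=cv2.INTER_CUBIC))"
```

```text
t 6.13 loc [  5.9 -85.1  58.6] F [ 2.8 -0.5  2.2] dp [-22.9  12.1  -0.9] rot [ 0.3  -0.23  0.08] w 0.0
```

View pics/s7z.png

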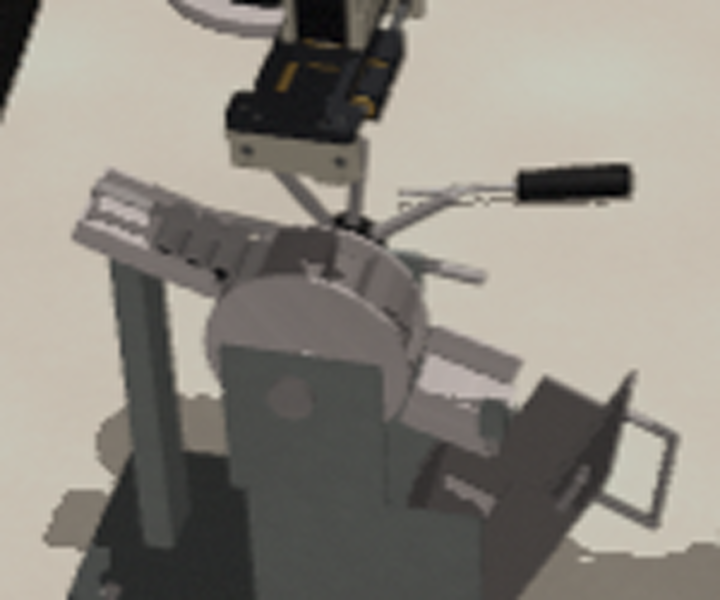

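Request:
move_arm(deltas=[{"dp":[-5,3,0],"rotation":[0,0,0]},{"dp":[-5,2.5,0],"rotation":[0,0,0]},{"dp":[-5,2.5,0],"rotation":[0,0,0]},{"dp":[-5,2.5,0],"rotation":[0,0,0]},{"dp":[-5,2.5,0],"rotation":[0,0,0]}])

```text
t: 6.6
eef_pos: [0.6455, -0.0953, 0.2499]
ee_rot: [-1.575, -0.011, -0.133]
force: [2.1, -0.6, 2.7]
width: 0.0008
```

```bash
python3 -c "
from h import *
rowsto(tipat(30),0)"
```

```text
t 6.6 loc [-20.  -84.8  49.9] F [ 2.1 -0.6  2.7] dp [-24.6  12.7  -1.2] rot [ 0.21 -0.19  0.63] w 0.001
```

Request:
move_arm(deltas=[{"dp":[-5,3.5,0],"rotation":[0,0,0.6]},{"dp":[-5,3.5,0],"rotation":[0,0,0]},{"dp":[-5,3.5,0],"rotation":[0,0,0]},{"dp":[-5,3,0],"rotation":[0,0,0]},{"dp":[-5,3,0],"rotation":[0,0,0]}])

```text
t: 7.02
eef_pos: [0.6181, -0.0916, 0.2301]
ee_rot: [-1.574, 0.002, -0.134]
force: [3.2, 0.1, 2.0]
width: 0.001
```

```bash
python3 -c "
from h import *
rowsto(tipat(26),0)
d=snap('side','s8')
a=cv2.imread('pics/s8.png')[170:295,215:365]; cv2.imwrite('pics/s8z.png',cv2.resize(a,(720,600),interpolation=cv2.INTER_CUBIC))"
```

```text
t 7.02 loc [-47.6 -84.7  30.1] F [3.2 0.1 2. ] dp [-4.  -5.3 -1.4] rot [ 0.21 -0.21 -0.11] w 0.001
```

View pics/s8z.png

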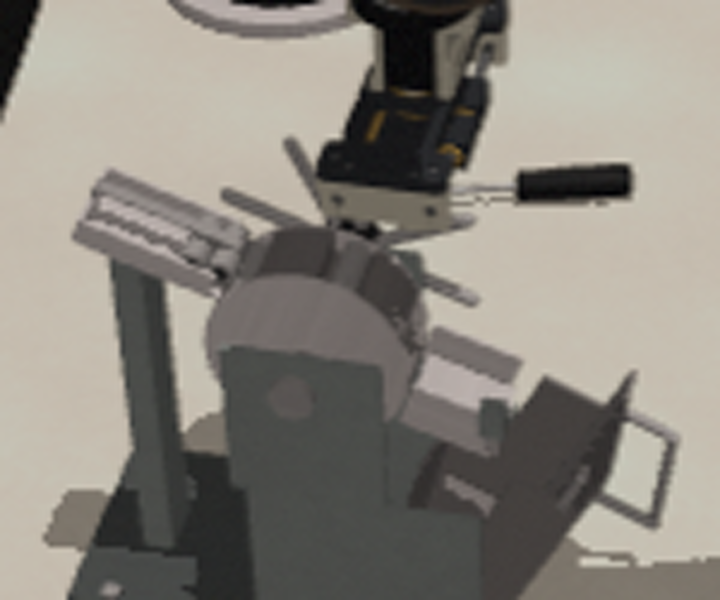

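```bash
cat >> h.py <<'E'
def ang(f,pts,oy=170):
    d=dict(np.load('pics/'+f+'.npz'))
    for x,y in pts:
        p=rayplane(d,215+(x+.5)/4.8-.5,oy+(y+.5)/4.8-.5,-.085)[0]
        print((x,y),'r',np.hypot(p[0],p[2]).round(0),'th',np.degrees(np.arctan2(p[2],-p[0])).round(1))
E
python3 -c "
from h import *
ang('s8',[(290,143),(225,192),(472,218),(478,301)])"
```

```text
(290, 143) r 83.0 th 113.9
(225, 192) r 85.0 th 159.0
(472, 218) r 89.0 th 22.5
(478, 301) r 92.0 th -21.6
```

Request:
move_arm(deltas=[{"dp":[-5,-12,-1],"rotation":[0,0,0]},{"dp":[-2,-25,0],"rotation":[0,0,0]},{"dp":[0,-36,0],"rotation":[0,0,0]},{"dp":[20,-20,0],"rotation":[0,0,0]},{"dp":[30,0,0],"rotation":[0,0,0]}])

```text
t: 7.48
eef_pos: [0.6484, -0.098, 0.3252]
ee_rot: [-1.576, 0.02, -0.134]
force: [1.2, 0.2, 2.0]
width: 0.0005
```

```bash
python3 -c "
from h import *
rowsto([56,-86,60],0)"
```

```text
t 7.48 loc [-16.8 -87.1 125.2] F [1.2 0.2 2. ] dp [74.1 63.7  1.7] rot [ 0.3  -0.23 -1.17] w 0.0
```

Request:
move_arm(deltas=[{"dp":[32,0,1],"rotation":[0,0,-1]},{"dp":[30,0,0],"rotation":[0,0,0]},{"dp":[10,10,0],"rotation":[0,0,0]},{"dp":[0,20,0],"rotation":[0,0,0]},{"dp":[0,20,0],"rotation":[0,0,0]}])

```text
t: 7.9
eef_pos: [0.7229, -0.1084, 0.2806]
ee_rot: [-1.576, 0.0, -0.135]
force: [-0.5, -0.6, -1.4]
width: 0.0004
```

```bash
python3 -c "
from h import *
rowsto([54,-86,60],0)
print(tipat(114))"
```

```text
t 7.9 loc [ 58.5 -87.7  80.6] F [-0.5 -0.6 -1.4] dp [-4.5 20.6  1.8] rot [ 0.28 -0.27 -0.02] w 0.0
[np.float64(49.07261466144302), -86, 60]
```

Request:
move_arm(deltas=[{"dp":[-4,18,2],"rotation":[0,0,0]},{"dp":[-7,2,0],"rotation":[0,0,0]},{"dp":[-8,0,0],"rotation":[0,0,0]},{"dp":[-8,0,0],"rotation":[0,0,0]},{"dp":[-8,0,0],"rotation":[0,0,0]}])

```text
t: 8.32
eef_pos: [0.6834, -0.1018, 0.2555]
ee_rot: [-1.577, 0.011, -0.136]
force: [2.4, 1.0, 0.8]
width: 0.0006
```

```bash
python3 -c "
from h import *
rowsto(tipat(75),0)"
```

```text
t 8.32 loc [ 18.5 -86.3  55.5] F [2.4 1.  0.8] dp [-18.3   1.4   0.2] rot [ 0.38 -0.32 -0.62] w 0.001
```

Request:
move_arm(deltas=[{"dp":[-7,0,0],"rotation":[0,0,-0.5]},{"dp":[-6,1,0],"rotation":[0,0,0]},{"dp":[-5,2,0],"rotation":[0,0,0]},{"dp":[-5,2,0],"rotation":[0,0,0]},{"dp":[-4,2,0],"rotation":[0,0,0]}])

```text
t: 8.73
eef_pos: [0.6536, -0.0975, 0.2534]
ee_rot: [-1.576, -0.005, -0.135]
force: [2.3, -0.2, 0.4]
width: 0.0006
```

```bash
python3 -c "
from h import *
rowsto(tipat(55),0)
d=snap('side','s9')
a=cv2.imread('pics/s9.png')[170:295,215:365]; cv2.imwrite('pics/s9z.png',cv2.resize(a,(720,600),interpolation=cv2.INTER_CUBIC))"
```

```text
t 8.73 loc [-11.7 -86.   53.4] F [ 2.3 -0.2  0.4] dp [-5.3  6.8 -0. ] rot [ 0.28 -0.29  0.27] w 0.001
```

View pics/s9z.png

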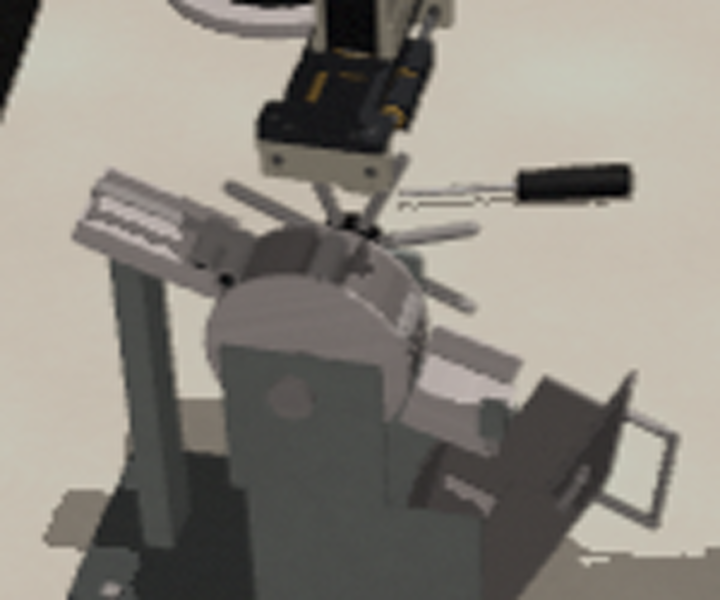

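Request:
move_arm(deltas=[{"dp":[-4,2,0],"rotation":[0,0,0]},{"dp":[-4,2,0],"rotation":[0,0,0]},{"dp":[-4,2,0],"rotation":[0,0,0]},{"dp":[0,0,0],"rotation":[0,0,0]},{"dp":[0,0,0],"rotation":[0,0,0]}])

```text
t: 9.2
eef_pos: [0.6398, -0.0958, 0.2466]
ee_rot: [-1.576, -0.004, -0.135]
force: [2.2, 1.3, 1.0]
width: 0.0005
```

```bash
python3 -c "
from h import *
rowsto(tipat(50),0)
for n in ('side','top'): snap(n,n+'10')
a=cv2.imread('pics/side10.png')[170:295,215:365]; a=cv2.resize(a,(480,400),interpolation=cv2.INTER_CUBIC)
b=cv2.imread('pics/top10.png')[115:275,250:378]; b=cv2.resize(b,(320,400),interpolation=cv2.INTER_CUBIC)
cv2.imwrite('pics/c10.png',np.hstack([a,b]))"
```

```text
t 9.2 loc [-25.6 -86.   46.6] F [2.2 1.3 1. ] dp [4.2 2.  0.1] rot [ 0.29 -0.29  0.22] w 0.001
```

View pics/c10.png

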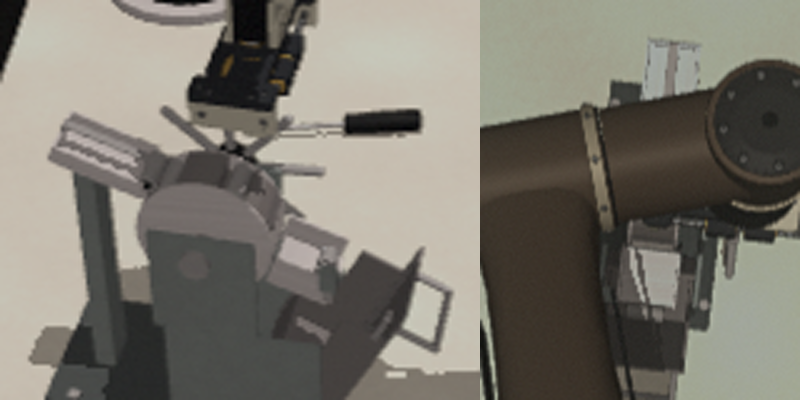

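```bash
python3 -c "
from h import *
a=cv2.imread('pics/side10.png')[225:300,270:360]; a=cv2.resize(a,(480,400),interpolation=cv2.INTER_CUBIC)
b=cv2.imread('pics/top10.png')[205:270,290:340]; b=cv2.resize(b,(308,400),interpolation=cv2.INTER_CUBIC)
cv2.imwrite('pics/c10b.png',np.clip(np.hstack([a,b])*1.5,0,255).astype(np.uint8))"
```

```text
(no output)
```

View pics/c10b.png

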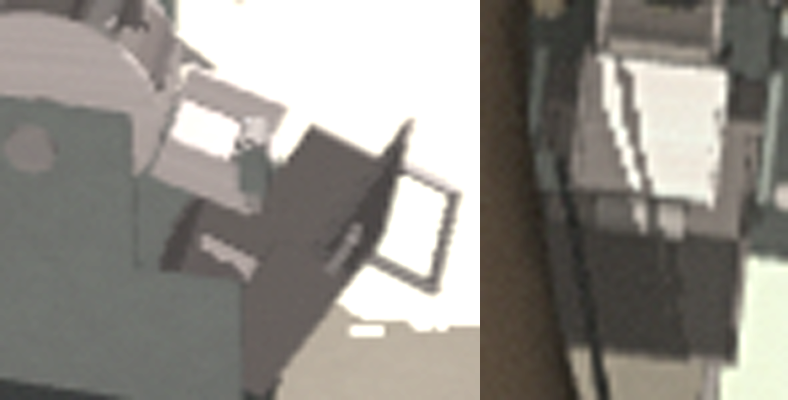

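Request:
move_arm(deltas=[{"dp":[0,0,0],"rotation":[0,0,0]},{"dp":[0,0,0],"rotation":[0,0,0]},{"dp":[0,0,0],"rotation":[0,0,0]}])

```text
t: 9.55
eef_pos: [0.64, -0.0958, 0.2465]
ee_rot: [-1.576, -0.003, -0.135]
force: [2.2, 1.4, 1.7]
width: 0.0001
```

```bash
cat >> h.py <<'E'
def binpic(k):
    for n in ('side','top'): snap(n,n+k)
    a=cv2.imread('pics/side%s.png'%k)[180:300,215:359]; a=cv2.resize(a,(480,400),interpolation=cv2.INTER_CUBIC)
    b=cv2.imread('pics/top%s.png'%k)[205:270,290:340]; b=cv2.resize(b,(308,400),interpolation=cv2.INTER_CUBIC)
    cv2.imwrite('pics/c%s.png'%k,np.clip(np.hstack([a,b])*1.3,0,255).astype(np.uint8))
E
python3 -c "
from h import *
binpic('11');rowsto(tipat(30),0)"
```

```text
t 9.65 loc [-25.4 -86.   46.5] F [1.6 0.6 0.8] dp [-19.1   9.5  -0. ] rot [ 0.3  -0.3   0.17] w 0.0
```

View pics/c11.png

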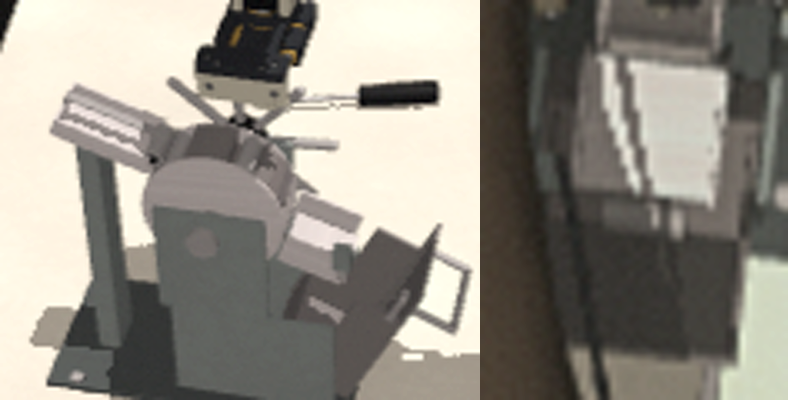

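Request:
move_arm(deltas=[{"dp":[-5,3,0],"rotation":[0,0,0]},{"dp":[-5,3,0],"rotation":[0,0,0]},{"dp":[-5,3,0],"rotation":[0,0,0]},{"dp":[-5,3,0],"rotation":[0,0,0]}])

```text
t: 9.98
eef_pos: [0.6211, -0.0933, 0.2343]
ee_rot: [-1.576, -0.007, -0.135]
force: [3.8, 0.4, 2.0]
width: 0.0005
```

```bash
python3 -c "
from h import *
rowsto(tipat(26),0)
d=snap('side','s12')
a=cv2.imread('pics/s12.png')[170:295,215:365]; cv2.imwrite('pics/s12z.png',cv2.resize(a,(720,600),interpolation=cv2.INTER_CUBIC))"
```

```text
t 9.98 loc [-44.4 -86.   34.3] F [3.8 0.4 2. ] dp [-7.2 -1.2 -0. ] rot [ 0.3  -0.3   0.43] w 0.0
```

View pics/s12z.png

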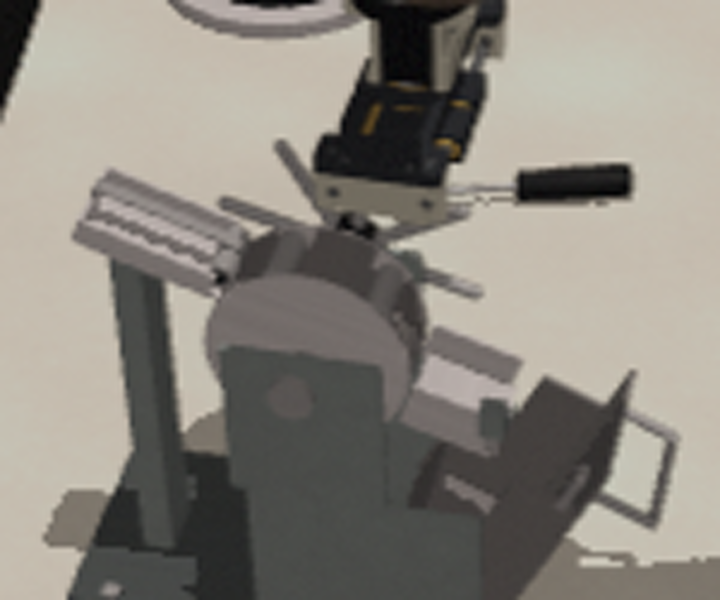

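Request:
move_arm(deltas=[{"dp":[-4,-12,0],"rotation":[0,0,0]},{"dp":[-2,-25,0],"rotation":[0,0,0]},{"dp":[0,-34,0],"rotation":[0,0,0]},{"dp":[22,-14,0],"rotation":[0,0,0]},{"dp":[28,0,0],"rotation":[0,0,0]}])

```text
t: 10.45
eef_pos: [0.652, -0.0984, 0.3229]
ee_rot: [-1.577, 0.008, -0.135]
force: [0.8, 0.1, 0.2]
width: 0.0006
```

```bash
python3 -c "
from h import *
rowsto([5,-86,58],0)"
```

```text
t 10.45 loc [-13.2 -87.1 122.9] F [0.8 0.1 0.2] dp [18.7 64.8  1.6] rot [ 0.37 -0.29 -0.46] w 0.001
```

Request:
move_arm(deltas=[{"dp":[16,0,1],"rotation":[0,0,0]},{"dp":[0,10,0],"rotation":[0,0,0]},{"dp":[0,18,0],"rotation":[0,0,0]}])

```text
t: 10.7
eef_pos: [0.6703, -0.1005, 0.3003]
ee_rot: [-1.577, 0.004, -0.135]
force: [0.0, -0.2, -0.7]
width: 0.0006
```

```bash
python3 -c "
from h import *
rowsto([5,-86,58],0)
d=snap('side','s13')
a=cv2.imread('pics/s13.png')[170:295,215:365]; cv2.imwrite('pics/s13z.png',cv2.resize(a,(720,600),interpolation=cv2.INTER_CUBIC))"
```

```text
t 10.7 loc [  5.3 -86.7 100.3] F [ 0.  -0.2 -0.7] dp [-0.1 42.3  1. ] rot [ 0.36 -0.31 -0.23] w 0.001
```

View pics/s13z.png

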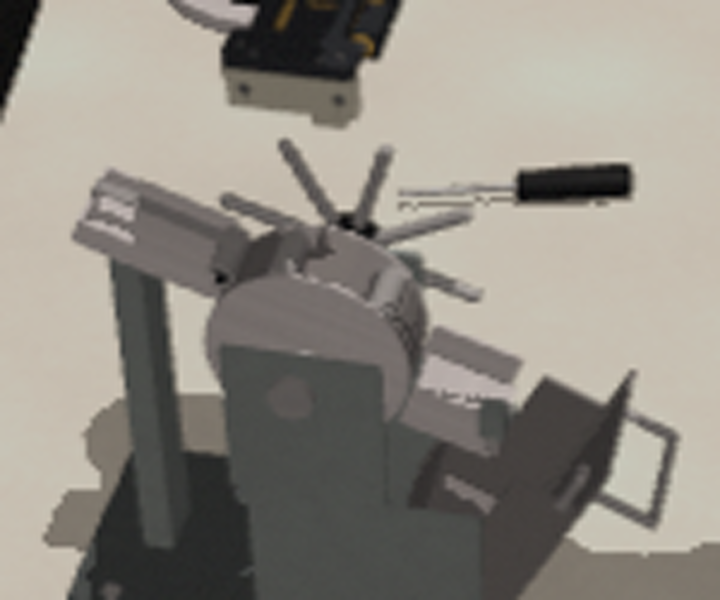

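Request:
move_arm(deltas=[{"dp":[0,18,1],"rotation":[0,0,0]},{"dp":[0,18,0],"rotation":[0,0,0]},{"dp":[0,7,0],"rotation":[0,0,0]},{"dp":[-6,0,0],"rotation":[0,0,0]}])

```text
t: 11.08
eef_pos: [0.6577, -0.0984, 0.2497]
ee_rot: [-1.578, 0.017, -0.136]
force: [3.7, -0.6, -1.6]
width: 0.0004
```

```bash
python3 -c "
from h import *
rowsto(tipat(50),0)"
```

```text
t 11.08 loc [ -7.5 -86.3  49.7] F [ 3.7 -0.6 -1.6] dp [-13.8   5.3   0.3] rot [ 0.42 -0.35 -1.  ] w 0.0
```

Request:
move_arm(deltas=[{"dp":[-4,1,0],"rotation":[0,0,-0.8]},{"dp":[-4,1,0],"rotation":[0,0,0]},{"dp":[-4,2,0],"rotation":[0,0,0]},{"dp":[-3,2,0],"rotation":[0,0,0]},{"dp":[-2,2,0],"rotation":[0,0,0]}])

```text
t: 11.5
eef_pos: [0.6403, -0.096, 0.247]
ee_rot: [-1.578, -0.004, -0.135]
force: [2.5, -1.4, 0.5]
width: 0.0004
```

```bash
python3 -c "
from h import *
binpic('14');rowsto(tipat(45),0)"
```

```text
t 11.6 loc [-25.4 -86.2  46.5] F [ 1.9 -0.9  1.3] dp [-0.7  3.8  0.3] rot [ 0.41 -0.3   0.16] w 0.0
```

View pics/c14.png

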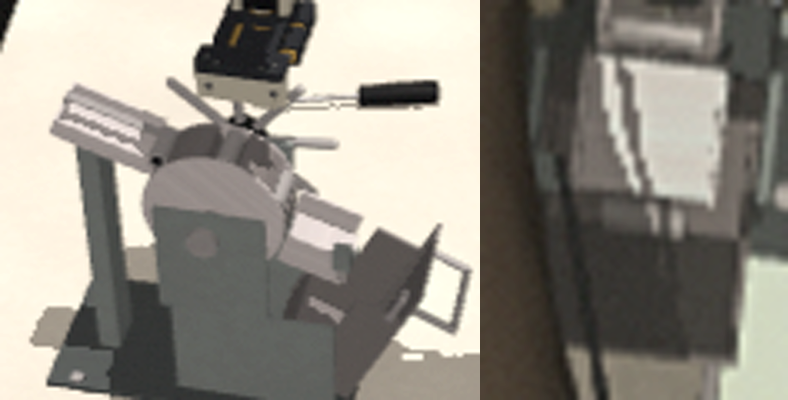

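Request:
move_arm(deltas=[{"dp":[-3,2,0],"rotation":[0,0,0]},{"dp":[-3,2,0],"rotation":[0,0,0]},{"dp":[0,0,0],"rotation":[0,0,0]},{"dp":[0,0,0],"rotation":[0,0,0]}])

```text
t: 11.93
eef_pos: [0.6339, -0.0952, 0.2428]
ee_rot: [-1.578, -0.004, -0.135]
force: [3.5, 0.1, 0.5]
width: 0.0005
```

```bash
python3 -c "
from h import *
binpic('15');rowsto(tipat(35),0)"
```

```text
t 12.03 loc [-31.4 -86.2  42.8] F [ 2.6 -0.2  1.1] dp [-5.9  3.9  0.2] rot [ 0.41 -0.3   0.2 ] w 0.0
```

View pics/c15.png

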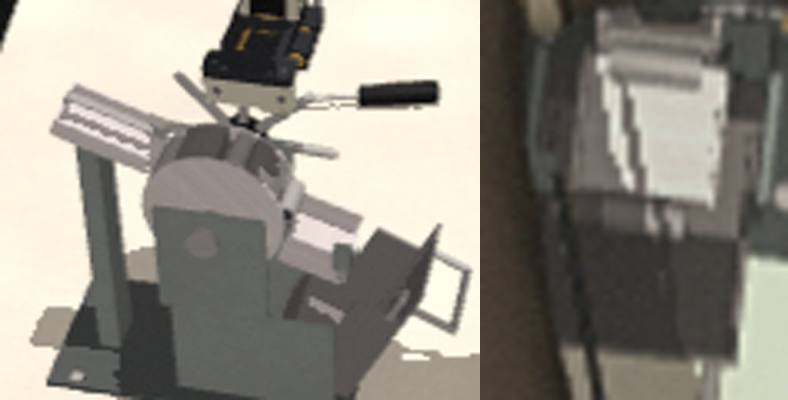

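Request:
move_arm(deltas=[{"dp":[0,0,0],"rotation":[0,0,0]},{"dp":[0,0,0],"rotation":[0,0,0]},{"dp":[0,0,0],"rotation":[0,0,0]},{"dp":[0,0,0],"rotation":[0,0,0]},{"dp":[0,0,0],"rotation":[0,0,0]}])

```text
t: 12.45
eef_pos: [0.6341, -0.0953, 0.2426]
ee_rot: [-1.578, -0.003, -0.135]
force: [1.1, 0.2, 0.5]
width: 0.0002
```

```bash
python3 -c "
from h import *
binpic('16');rowsto(tipat(35),0)"
```

```text
t 12.55 loc [-31.3 -86.2  42.6] F [1.5 0.5 1.6] dp [-5.9  3.8  0.2] rot [ 0.42 -0.31  0.16] w 0.0
```

View pics/c16.png

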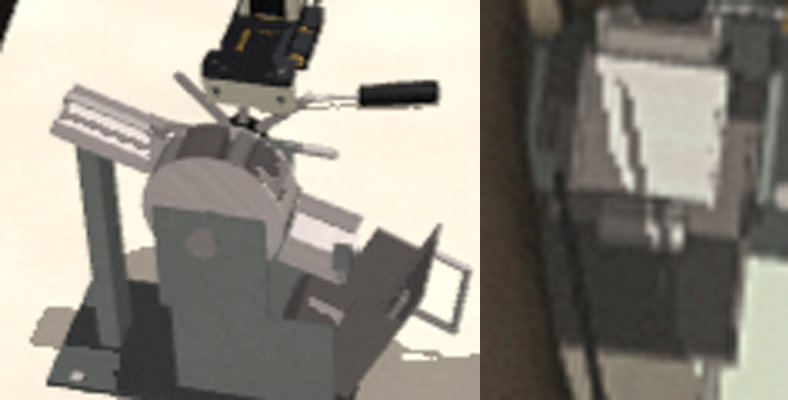

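Request:
move_arm(deltas=[{"dp":[-1,-15,0],"rotation":[0,0,0]},{"dp":[0,-30,0],"rotation":[0,0,0]},{"dp":[-8,-34,3],"rotation":[0,0,0]},{"dp":[-32,-4,14],"rotation":[0,0,0]},{"dp":[-36,0,15],"rotation":[0,0,0]}])

```text
t: 12.97
eef_pos: [0.5599, -0.0539, 0.3217]
ee_rot: [-1.582, 0.015, -0.14]
force: [-0.7, 1.2, -0.7]
width: 0.0002
```

```bash
python3 -c "
from h import *
rowsto([-248,0,60],0)"
```

```text
t 12.97 loc [-110.2  -54.9  121.7] F [-0.7  1.2 -0.7] dp [-137.4   63.1   54.2] rot [ 0.65 -0.58 -0.84] w 0.0
```

Request:
move_arm(deltas=[{"dp":[-36,0,14],"rotation":[0.6,-0.5,-0.8]},{"dp":[-36,4,14],"rotation":[0,0,0]},{"dp":[-34,15,14],"rotation":[0,0,0]},{"dp":[-26,20,10],"rotation":[0,0,0]},{"dp":[-8,20,2],"rotation":[0,0,0]}])

```text
t: 13.38
eef_pos: [0.4185, 0.0202, 0.2636]
ee_rot: [-1.568, -0.001, -0.133]
force: [-0.2, -0.5, -0.5]
width: 0.0001
```

```bash
python3 -c "
from h import *
binpic('17')
rowsto([-248,0,-93],0)"
```

```text
t 13.48 loc [-260.3   -0.6   61.6] F [ 1.2 -0.3  0.1] dp [ 12.8 154.6   0.6] rot [ 0.   -0.12 -0.2 ] w 0.001
```

View pics/c17.png

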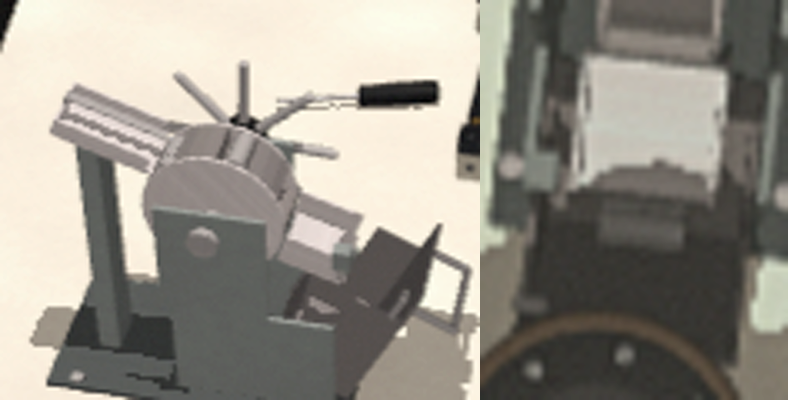

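Request:
move_arm(deltas=[{"dp":[10,25,0],"rotation":[0,0,0]},{"dp":[0,35,0],"rotation":[0,0,0]},{"dp":[0,38,0],"rotation":[0,0,0]},{"dp":[0,30,0],"rotation":[0,0,0]},{"dp":[0,18,0],"rotation":[0,0,0]}])

```text
t: 13.9
eef_pos: [0.4355, 0.0187, 0.1191]
ee_rot: [-1.566, -0.009, -0.129]
force: [-0.0, -0.8, 0.3]
width: 0.0001
```

```bash
python3 -c "
from h import *
for a in (.45,.36,.27,.18,.09,0): print(a,np.round(bint(a,(0,0)),1))
print(arm.get_state()['q'].round(2))
snap('wrist','w18')
rowsto([-234,0,-95],0)"
```

```text
0.45 [-220.    0.  -83.]
0.36 [-210.8    0.   -74.5]
0.27 [-201.    0.  -67.]
0.18 [-190.5    0.   -60.3]
0.09 [-179.5    0.   -54.7]
0 [-168.    0.  -50.]
[ 0.5   0.06 -0.65  0.   -0.85 -2.2 ]
t 13.95 loc [-244.4    0.3  -83.4] F [-1.3 -1.3 -3.7] dp [10.4 11.6 -0.4] rot [-0.14  0.03  0.28] w 0.0
```

View pics/w18.png

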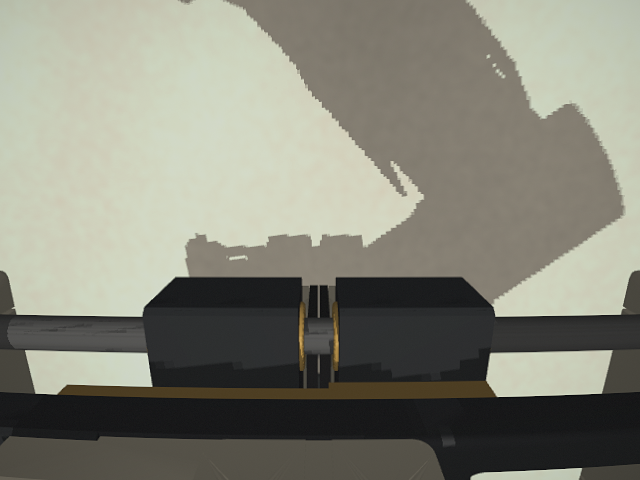

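Request:
move_arm(deltas=[{"dp":[2,11,0],"rotation":[0,0,0]},{"dp":[8,0,0],"rotation":[0,0,0]},{"dp":[6,-4,0],"rotation":[0,0,0]},{"dp":[7,-5,0],"rotation":[0,0,0]},{"dp":[7,-5,0],"rotation":[0,0,0]}])

```text
t: 14.37
eef_pos: [0.4673, 0.0124, 0.1221]
ee_rot: [-1.574, 0.001, -0.13]
force: [-0.2, -0.2, 1.0]
width: 0.0002
```

```bash
python3 -c "
from h import *
d=snap('side','s19')
a=cv2.imread('pics/s19.png')[190:315,215:365]; cv2.imwrite('pics/s19z.png',cv2.resize(a,(720,600),interpolation=cv2.INTER_CUBIC))
rowsto([-193,0,-67],0)"
```

```text
t 14.42 loc [-208.4   -0.4  -76.6] F [3.2 0.5 2.1] dp [15.5 -9.6  0.4] rot [0.11 0.04 0.13] w 0.0
```

View pics/s19z.png

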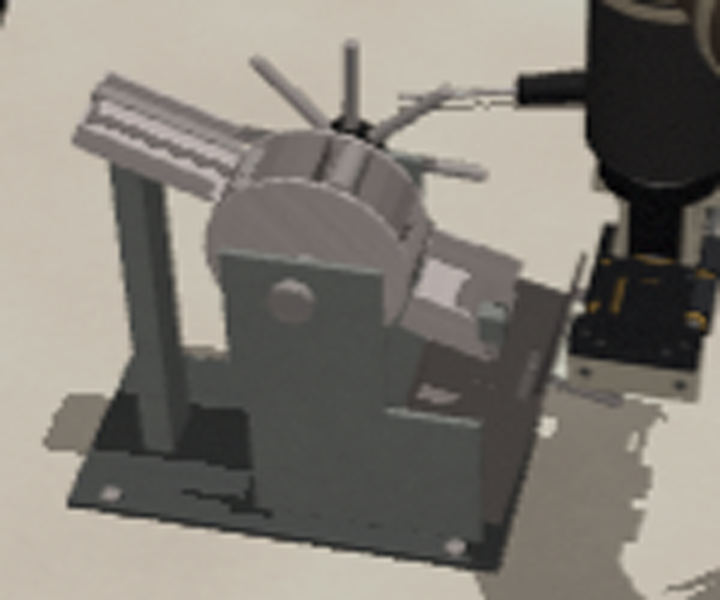

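Request:
move_arm(deltas=[{"dp":[7,-4,0],"rotation":[0,0,0]},{"dp":[7,-4,0],"rotation":[0,0,0]},{"dp":[7,-3,0],"rotation":[0,0,0]}])

```text
t: 14.67
eef_pos: [0.4938, 0.0102, 0.1386]
ee_rot: [-1.57, -0.007, -0.13]
force: [-0.2, 0.2, 0.2]
width: 0.0006
```

```bash
python3 -c "
from h import *
rowsto([-181,0,-62],0)"
```

```text
t 14.67 loc [-184.     0.2  -61.4] F [-0.2  0.2  0.2] dp [ 3.   0.6 -0.2] rot [-0.05  0.    0.42] w 0.001
```

Request:
move_arm(deltas=[{"dp":[3,0,0],"rotation":[0,0,0]},{"dp":[3,0,0],"rotation":[0,0,0]}])

```text
t: 14.83
eef_pos: [0.4954, 0.0095, 0.1388]
ee_rot: [-1.57, 0.003, -0.133]
force: [-21.0, 12.6, 14.4]
width: 0.0002
```

```bash
python3 -c "
from h import *
rowsto([-181,0,-62],0)
d=snap('side','s20')
a=cv2.imread('pics/s20.png')[190:315,215:365]; cv2.imwrite('pics/s20z.png',cv2.resize(a,(720,600),interpolation=cv2.INTER_CUBIC))"
```

```text
t 14.83 loc [-182.4   -0.4  -61.2] F [-21.   12.6  14.4] dp [1.4 0.8 0.4] rot [-0.05 -0.16 -0.15] w 0.0
```

View pics/s20z.png

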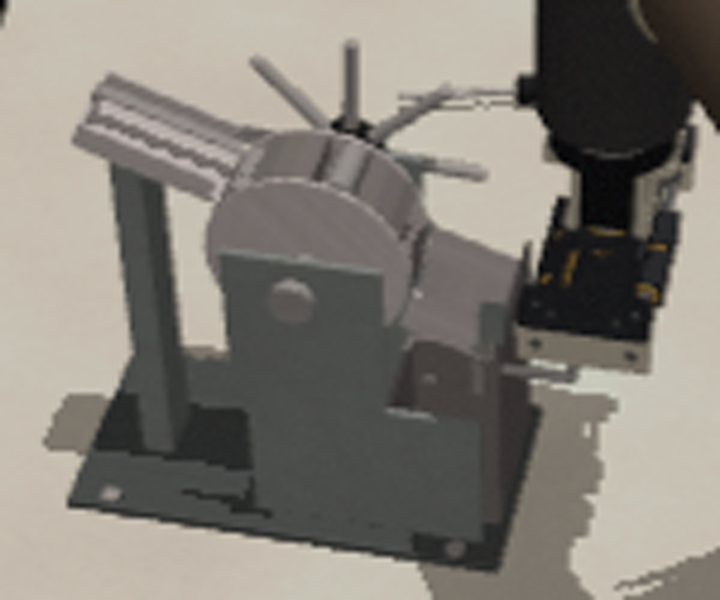

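Request:
move_arm(deltas=[{"dp":[-10,0,0],"rotation":[0,0,0]},{"dp":[-18,-10,0],"rotation":[0,0,0]},{"dp":[-20,-30,0],"rotation":[0,0,0]},{"dp":[0,-38,0],"rotation":[0,0,0]},{"dp":[0,-38,0],"rotation":[0,0,0]}])

```text
t: 15.3
eef_pos: [0.4416, 0.0144, 0.2516]
ee_rot: [-1.576, 0.018, -0.135]
force: [1.9, -0.0, 0.7]
width: 0.0008
```

Request:
move_arm(deltas=[{"dp":[-5,-10,-38],"rotation":[0,0,0]},{"dp":[-5,0,-38],"rotation":[0,0,0]},{"dp":[-5,0,-38],"rotation":[0,0,0]},{"dp":[0,0,-38],"rotation":[0,0,0]},{"dp":[0,0,-38],"rotation":[0,0,0]}])

```text
t: 15.72
eef_pos: [0.4067, -0.1719, 0.2766]
ee_rot: [-1.569, -0.009, -0.121]
force: [0.9, 0.1, -0.0]
width: 0.0005
```

```bash
python3 -c "
from h import *
rowsto([-181,0,-62],0)
for n in('side','top'): snap(n,n+'21')
a=cv2.imread('pics/side21.png')[190:315,225:345]; a=cv2.resize(a,(480,500),interpolation=cv2.INTER_CUBIC)
b=cv2.imread('pics/top21.png')[115:265,280:376]; b=cv2.resize(b,(320,500),interpolation=cv2.INTER_CUBIC)
cv2.imwrite('pics/c21.png',np.clip(np.hstack([a,b])*1.3,0,255).astype(np.uint8))
d=dict(np.load('pics/top21.npz'))
for f in('top0','top21'):
  d=dict(np.load('pics/%s.npz'%f)); v,u=np.mgrid[240:262,290:340]
  P=(world(d,u.ravel(),v.ravel())-D)@F*1000; m=(P[:,2]>-70)&(P[:,2]<-35)&(P[:,0]<-155)&(abs(P[:,1])<30); print(f,m.sum(),P[m].mean(0).round(1))
"
```

```text
t 15.72 loc [-246.8 -191.7   76.6] F [ 0.9  0.1 -0. ] dp [ 66.4 139.5 190.9] rot [-0.08  0.54  0.5 ] w 0.0
top0 63 [-168.1    0.   -47.3]
top21 63 [-168.1   -0.   -46.5]
```

View pics/c21.png

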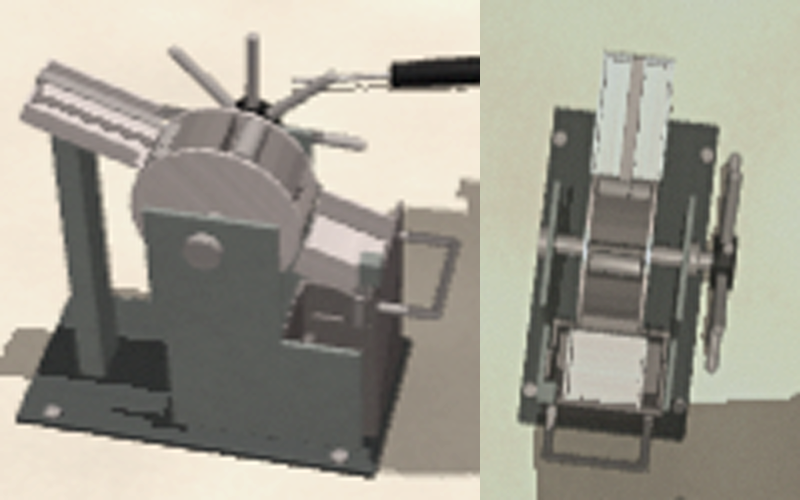

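```bash
python3 -c "
from h import *
c=[]
for f in('side0','side21'):
  a=cv2.imread('pics/%s.png'%f)[250:300,285:335]; c.append(cv2.resize(a,(400,400),interpolation=cv2.INTER_CUBIC))
cv2.imwrite('pics/c22.png',np.clip(np.hstack(c)*1.8,0,255).astype(np.uint8))
for k in ('side','top'):
  z0=np.load('pics/%s0.npz'%k)['z_map'];z1=np.load('pics/%s21.npz'%k)['z_map']
  m=((z0>0)&(z1>0)&(z0-z1>.008)).astype(np.uint8); n,l,s,ce=cv2.connectedComponentsWithStats(m)
  print(k,[(ce[i].round(0).tolist(),int(s[i,4])) for i in range(1,n) if s[i,4]>5])
d=dict(np.load('pics/side21.npz'))
for dd in ('side0','side21'):
  d=dict(np.load('pics/%s.npz'%dd)); v,u=np.mgrid[255:285,295:322]
  P=(world(d,u.ravel(),v.ravel())-D)@F*1000; m=(P[:,0]>-126)&(P[:,0]<-52)&(abs(P[:,1])<46)&(P[:,2]<-60); print(dd,m.sum(),np.histogram(P[m][:,2],bins=range(-200,-50,15)), P[m][P[m][:,2].argsort()[:12]].round(0))
"
```

```text
side [([24.0, 2.0], 6), ([28.0, 2.0], 8), ([63.0, 3.0], 12), ([71.0, 2.0], 9), ([98.0, 2.0], 10), ([121.0, 4.0], 19), ([128.0, 2.0], 6), ([136.0, 3.0], 13), ([154.0, 0.0], 10), ([166.0, 2.0], 6), ([180.0, 7.0], 44), ([188.0, 2.0], 9), ([194.0, 1.0], 8), ([206.0, 5.0], 22), ([222.0, 2.0], 6), ([232.0, 2.0], 9), ([238.0, 1.0], 8), ([266.0, 4.0], 10), ([270.0, 3.0], 6), ([275.0, 2.0], 7), ([286.0, 1.0], 10), ([340.0, 1.0], 6), ([367.0, 2.0], 8), ([390.0, 1.0], 6), ([399.0, 4.0], 7), ([417.0, 2.0], 6), ([462.0, 2.0], 6), ([468.0, 2.0], 14), ([483.0, 4.0], 13), ([489.0, 4.0], 17), ([499.0, 3.0], 9), ([521.0, 2.0], 12), ([542.0, 1.0], 6), ([556.0, 3.0], 11), ([618.0, 2.0], 25), ([629.0, 1.0], 7), ([636.0, 3.0], 13), ([19.0, 5.0], 12), ([56.0, 5.0], 12), ([86.0, 4.0], 6), ([106.0, 6.0], 14), ([148.0, 6.0], 24), ([157.0, 4.0], 8), ([164.0, 6.0], 28), ([227.0, 5.0], 18), ([250.0, 4.0], 14), ([278.0, 5.0], 7), ([304.0, 5.0], 13), ([309.0, 9.0], 23), ([317.0, 4.0], 7), ([394.0, 3.0], 6), ([405.0, 4.0], 10), ([432.0, 3.0], 9), ([564.0, 5.0], 7), ([574.0, 4.0], 24), ([99.0, 8.0], 19), ([134.0, 12
[... 28230 characters left out ...]
 array([-200, -185, -170, -155, -140, -125, -110,  -95,  -80,  -65])) [[ -52.  -46. -179.]
 [ -58.  -37. -178.]
 [ -56.  -46. -178.]
 [ -54.  -40. -177.]
 [ -55.  -33. -175.]
 [ -53.  -45. -174.]
 [ -52.  -31. -173.]
 [ -56.  -45. -172.]
 [ -55.  -35. -159.]
 [ -54.  -39. -158.]
 [ -57.  -43. -153.]
 [ -72.  -46. -153.]]
side21 72 (array([ 0,  7,  2, 22, 32,  7,  0,  0,  2]), array([-200, -185, -170, -155, -140, -125, -110,  -95,  -80,  -65])) [[ -56.  -43. -179.]
 [ -52.  -45. -178.]
 [ -54.  -39. -177.]
 [ -55.  -33. -175.]
 [ -56.  -46. -174.]
 [ -59.  -32. -173.]
 [ -53.  -45. -173.]
 [ -53.  -44. -168.]
 [ -53.  -43. -158.]
 [ -53.  -44. -154.]
 [ -86.  -45. -153.]
 [ -66.  -44. -152.]]
```

View pics/c22.png

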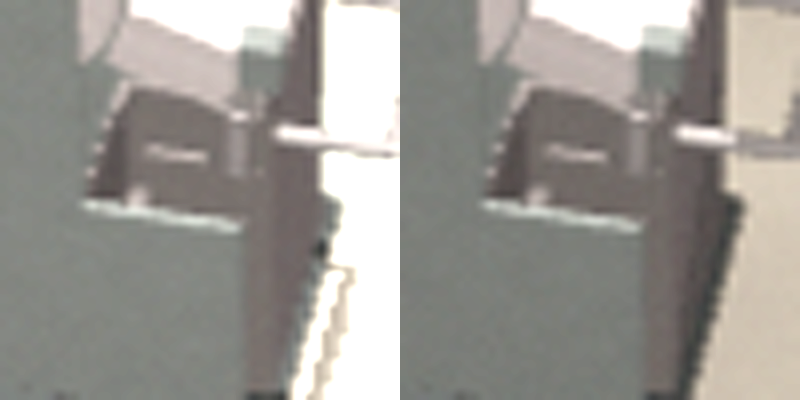

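```bash
python3 -c "
from h import *
a=cv2.imread('pics/top17.png')[225:260,295:340]; cv2.imwrite('pics/c23.png',np.clip(cv2.resize(a,(720,560),interpolation=cv2.INTER_CUBIC)*2.2,0,255).astype(np.uint8))
"
```

```text
(no output)
```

View pics/c23.png

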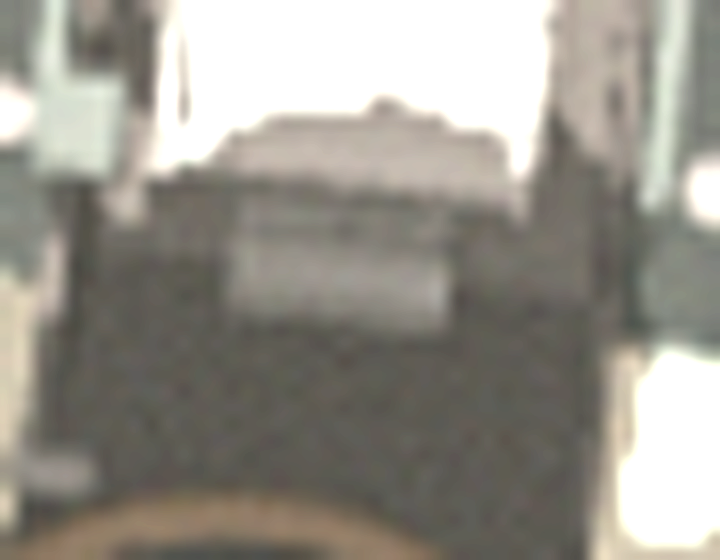

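Request:
move_arm(deltas=[{"dp":[0,0,0],"rotation":[0,0,0]},{"dp":[0,0,0],"rotation":[0,0,0]}])

```text
t: 15.98
eef_pos: [0.4053, -0.1765, 0.2766]
ee_rot: [-1.57, -0.008, -0.133]
force: [0.4, 0.1, 0.3]
width: 0.0006
```

```bash
python3 -c "
from h import *
print(arm.get_state()['force'],arm.job_done())"
```

```text
the job is handed in; nothing more can be done
[0.43018226 0.14755206 0.29775153] None
```

The job is handed in at about 16 s on the robot's clock. Two rollers are in the shut bin and the other two are still in the drum.

**What I did:** I hooked the handle and tipped the bin to its stop. The first pull slipped off part-way when the elbow joint reached its range limit, so I hooked it again with less tilt. I then turned the drum with three spoke pushes, at about 1 rad/s on average (not measured row by row), to about 4.1 rad. Roller 1 dropped, then roller 2. Finally I pushed the bin upright by its handle bar and backed the arm clear.

**Last checks:**
- **Bin shut:** the handle is back at its starting position, 168.1 mm in front of the drum axis both before and after. I felt the hard stop at about 28 N when closing, but saw no separate sign of the click.
- **Rollers in the bin:** a top view while the bin was still tipped showed one roller clearly and a second partly hidden under the chute lip. With the bin shut the chute hides them, so I could not count them again.
- **Rollers in the drum:** a top view shows the third and fourth rollers in the drum pockets, and the ramp is empty.
- **Forces:** the highest wrist force I read was about 36 N, at the tip stop. With the arm clear at the end it read about zero.
- **Failed check:** an automatic before/after comparison of the bench was too noisy to use. I saw nothing else moved in the views of the feeder, but I did not check the jar, the reel or the splicing block separately at the end.

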